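# Stack a sectional plaster mould and jog it on the vibrating table

## Task

Build the plaster mould between the four corner posts of the vibrating table, square and flat: the solid base block first, then every hollow frame that is on the bench, and the knobbed cover on top, knob up. Only when the whole mould is stacked, draw the bolt, slide the clear guard fully over the mould, and hold the jog button right down for at least three seconds without a break before letting it go (never press it unless the guard is fully closed). Then slide the guard fully back, push the bolt fully home again, leave the mould standing in its place, and do not disturb the bowl, vase or flask.

Things in the scene. Friction and masses are not known exactly. Their poses are not given: they have to be found in the camera images.
- jogger: the vibrating table, a fixed grey machine with a steel top 270 x 305 mm, 50 mm above the bench; origin on the bench under it; z up, x away from the robot, y towards the pocket's end. The bolt is drawn along its -x (towards the robot), the guard slides along its +y
- pocket (a point): centre of the floor of the square stacking pocket on the vibrating table's top; axes as the vibrating table's. Four L-shaped dark steel corner posts, 75 mm high, arms 10 mm, walls 5 mm thick, leave a space 61 x 61 mm; each side is open between the posts for 41 mm, so that fingers can pass
- base_center (a point): centre of the solid square plaster base block, 56 x 56 x 24 mm, about 100 g; z up, x and y along its sides (the same after quarter turns)
- mid1_center (a point): centre of a hollow square plaster frame, 56 x 56 x 14 mm with a 30 mm square hole, about 45 g; z up, x and y along its sides; the frames are all alike, one to three of them are present
- mid2_center (a point): centre of a hollow square plaster frame, 56 x 56 x 14 mm with a 30 mm square hole, about 45 g; z up, x and y along its sides; the frames are all alike, one to three of them are present
- mid3_center (a point): centre of a hollow square plaster frame, 56 x 56 x 14 mm with a 30 mm square hole, about 45 g; z up, x and y along its sides; the frames are all alike, one to three of them are present
- cover_center (a point): centre of the square plate (56 x 56 x 14 mm) of the plaster cover, 7 mm above its underside; a round knob 26 mm across and 18 mm high stands on its upper face; about 70 g; z up, x and y along its sides
- bolt (a joint): travel of the barrel bolt that locks the parked guard: 0 = home (its tip stands across the front edge of the guard), 0.03 m = fully drawn, along the pocket's -x; stays where it is left, friction about 1.5 N
- bolt_knob (a point): upright round steel knob of the bolt, 14 mm across, its top 18 mm above and its foot 32 mm below this point; moves with the bolt. 82 mm or more from the guard's near wall, which rises 70 mm higher than this point
- guard (a joint): travel of the clear plastic guard: 0 = fully back (parked beside the pocket, on its -y side), 0.18 m = fully closed over the pocket, along the pocket's +y; stays where it is left, friction about 2.5 N
- guard_handle (a point): centre of the black handle block on top of the guard, 46 mm along the pocket's x, 16 mm along y, 40 mm high, standing on the guard's roof (which is 20 mm below this point); the guard is a hood 114 x 120 mm, 109 mm high, open underneath and towards the pocket; this point moves with the guard
- jog (a joint): travel of the momentary jog button, pressed straight down: 0 = up, 0.006 m = right down; a spring lifts it again when let go; right down takes 5 N
- jog_top (a point): centre of the top face of the round black jog button, 32 mm across, on a grey box 75 x 75 mm and 50 mm high; the top stands 72 mm above the bench when up
- bowl_rim (a point): bystander: centre of the mouth of a white bowl, 120 mm across, 50 mm high
- vase: bystander: terracotta vase, 80 mm across, 125 mm high; origin at its foot
- flask: bystander: wood-coloured drinking flask, 60 mm across, 170 mm high; origin at its foot

How it is judged (in metres and radians):
On the way, in this order (a step that is already met when the one before it is completed fails the run):
1. base, all frames and cover are stacked squarely in the pocket, in that order upwards (horizontal distance between each of base_center, mid1_center, mid2_center, mid3_center, cover_center and pocket below 0.005 m and angle between each of base_center, mid1_center, mid2_center, mid3_center, cover_center's own z axis and vertical below 0.06 rad and (angle between the x axis of base_center and the x axis of pocket, either way round below 0.12 rad or angle between the x axis of base_center and the y axis of pocket, either way round below 0.12 rad) and (angle between the x axis of mid1_center and the x axis of pocket, either way round below 0.12 rad or angle between the x axis of mid1_center and the y axis of pocket, either way round below 0.12 rad) and (angle between the x axis of mid2_center and the x axis of pocket, either way round below 0.12 rad or angle between the x axis of mid2_center and the y axis of pocket, either way round below 0.12 rad) and (angle between the x axis of mid3_center and the x axis of pocket, either way round below 0.12 rad or angle between the x axis of mid3_center and the y axis of pocket, either way round below 0.12 rad) and (angle between the x axis of cover_center and the x axis of pocket, either way round below 0.12 rad or angle between the x axis of cover_center and the y axis of pocket, either way round below 0.12 rad) and z of base_center in the frame of pocket below 0.015 m and z of each of mid1_center, mid2_center, mid3_center in the frame of base_center above 0.015 m and z of cover_center in the frame of mid1_center above 0.01 m and z of cover_center in the frame of mid2_center above 0.01 m and z of cover_center in the frame of mid3_center above 0.01 m), for 0.3 s.
2. the bolt is drawn (value of joint bolt above 0.024 m), for 0.1 s.
3. the guard is fully closed over the mould (value of joint guard above 0.174 m), for 0.2 s.
4. the jog button is held down for 3 s without a break, guard closed (value of joint jog above 0.004 m and value of joint guard above 0.174 m), for 3 s.
5. the jog button is let go (value of joint jog below 0.001 m), for 0.2 s.
6. the guard is fully back (value of joint guard below 0.006 m), for 0.2 s.
At the end, for the whole second after the job is handed in: Mould at rest between the posts: base on the floor (centre under 15 mm up), all frames above it, cover above them, each within 5 mm of the centre, tilt under 0.06 rad, square within 0.12 rad; guard back (under 6 mm), bolt home (under 5 mm), jog button up (under 1 mm) (all of step 1 and value of joint bolt below 0.005 m and value of joint guard below 0.006 m and value of joint jog below 0.001 m and linear speed of each of base, mid1, mid2, mid3, cover below 0.02 m/s); the robot touches nothing.
It fails at once if the jog button is pressed while the guard is not closed (value of joint jog above 0.003 m and value of joint guard below 0.17 m).
It fails at once if bowl, vase or flask is disturbed (distance of any of bowl_rim, vase, flask from where it was at the start of the episode above 0.03 m).
Of mid1, mid2, mid3 only 1 to 3 are there at a start; the rules pass over those that are not, and their reading is None.
At some moment in a run one of mid1, mid2, mid3, cover may be knocked a few centimetres aside while the robot is not near it.
Once in a run the grip may slacken for a moment while it holds something.
It also fails if it takes over 210 s, if anything falls off the work surface, if the arm or the gripper's body presses on something with over 40 N, if the wrist force passes 120 N, or if a joint passes its speed limit or range.

## Robot

A 6-joint arm with a two-finger parallel gripper is mounted at the origin on the work surface. World frame = base frame: x ahead of the robot, y to its left, z up, the work surface at z = 0. Lengths are in mm, angles in rad, forces in N, time in s.
With the tool pointing down it reaches from about 250 to 800 mm from the base axis. Payload 8.5 kg.
Tool frame: the origin (TCP) lies at the very end of the fingers, on their centre line; the grasp point (between the pads) lies behind it (robot.grip_point_offset is the z of the grasp point in the tool frame, in mm); z points along the fingers, y is the line along which they close (so a half turn about z gives the same grasp; the last joint's range is limited). The gripper opens to 85 mm and grips with 20 to 120 N. Pads are 22 mm wide; open, the fingers measure 114 mm over their backs; the gripper's body (76 mm by 85 mm) begins 54 mm behind the grasp point. The pads swing forward as they close: fully open they stand 13 mm farther back than shut.
Start: joints at [-1.146, 0.238, -0.013, 1.319, 0, 1.571], TCP at [216.353, -478.299, 231.276] pointing down, gripper open.
Joint ranges: [-2.66, 2.66], [-1.03, 1.9], [-1.14, 1.46], [-1.82, 2.27], [-1.45, 1.34], [-3.14, 3.14]. Speed limits (rad/s): [2.22, 2.22, 2.79, 3.14, 3.14, 3.14].

## Interface

Orientations are given as a unit quaternion [x, y, z, w].
In Python, from plant import robot gives the robot as it stands.
- The arm moves only by the tool servo_tool, never from a script. Its argument "targets" is a list of rows, each an object with "slide": the shift along the tool's x, y, z in cm, a list of three; "dr": the turn, a rotation vector about the tool's x, y, z in degrees, a list of three. A call has 1 to 8 rows; each row shifts and turns the commanded pose from where the row before left it, along the tool's axes as they then stand; what a row does not reach is not made up. A row lasts 1/8 s, in which the tool goes at most 62.5 mm and 10.7 degrees, less where a joint would pass 70% of its speed; a pose out of reach is approached as far as the arm can. A call with a gripper value outside its range is refused whole. "jaw" is the finger opening in cm, from 0 to 8.54, set as the call begins (left out, the last holds). The fingers move at their own pace and stop on an object; "force" is the grip in N (left out, the last holds). Time passes only in rows, so rows that do not move let the fingers close. It gives the time, the measured TCP pose, the force, the opening and the grip force at its end, in the units of the state.
- robot.observe(): the state, without advancing time (a new reading comes with each control period).
- robot.get_image(name): name is "scene" or "top" or "wrist"; returns the picture (480x640x3 uint8, red, green, blue); there is no depth.
- robot.calibration(name): a dict with "vertical_fov" (degrees; the focal length in pixels is half the picture's height over the tangent of half this angle, whatever the lens; pixels are square), "cx", "cy" (the principal point, pixels), "position" and "orientation" of the camera in the world. Camera axes: x right, y up, looking along -z (the intrinsics and any distortion apply to the point x, -y, -z); pixel columns grow to the right and rows downward; lengths in mm; the calibration is good to about 2 mm. The wrist camera is an equidistant fisheye: a pixel r from the principal point sees the ray r / f radians off the axis. A picture is of the moment at which its call begins: read the wrist's pose just before it. calibration takes no time and is no camera call; for the wrist camera it gives the pose at the moment of the call.
- robot.close_job(): hands the job in; it is judged then, once.
The state is a dict: "t": time; "joint_positions": joint angles; "qvel": joint speeds; "tau": joint torques, N m; "ee_pos": TCP position; "tcp_rot": TCP orientation; "contact_force": force on the tool from outside, world axes, zero at the start; "ft_torque": the same for the moment, N m; "width": finger opening in mm; "grasp_force": force on a finger pad.
Only numpy, scipy, OpenCV 4.12 (cv2) and the standard library are available. Lean on these libraries where they do the work, as an engineer would, in place of code of your own. Each camera call takes 0.05 s, during which the arm holds its last target. There are 200 camera calls.

## Working session

There is one attempt and no reset: what is moved stays moved. The work goes in short steps, Python scripts to look and compute and a tool call to move; the robot and the scene stay as the last step left them, time stands still between calls to the robot, and variables do not carry over. Pictures are saved under pics/ and viewed, at most 14 in all, crops included, and the job is handed in when it is done.

Besides the shell and the picture viewer there is one more tool, called after "Emit:" by a JSON object that holds its "api" and its "payload", one argument or row to a line. servo_tool: Moves the arm, as the interface text tells. Its arguments: {"type":"object","properties":{"targets":{"type":"array"},"jaw":{"type":"number"},"force":{"type":"number"}},"required":["targets"]}

```bash
mkdir -p pics; cat > h.py <<'E'
import numpy as np, cv2
from scipy.spatial.transform import Rotation as R
from plant import robot
def snap(n,f):
    c=robot.calibration(n); im=robot.get_image(n); cv2.imwrite('pics/'+f,cv2.cvtColor(im,cv2.COLOR_RGB2BGR)); np.save('pics/'+f+'.npy',c,allow_pickle=True); return im,c
def ray(c,u,v,fish=False):
    f=240/np.tan(np.radians(c['vertical_fov'])/2); x=(u-c['cx'])/f; y=(v-c['cy'])/f
    if fish:
        r=np.hypot(x,y); s=np.sin(r)/r if r>1e-9 else 1; d=np.array([x*s,-y*s,-np.cos(r)])
    else: d=np.array([x,-y,-1.])
    return np.array(c['position']),R.from_quat(c['orientation']).apply(d)
def at(c,u,v,z,fish=False):
    p,d=ray(c,u,v,fish); return p+d*(z-p[2])/d[2]
def load(f): return np.load('pics/'+f+'.npy',allow_pickle=True).item()
def proj(c,P,fish=False):
    f=240/np.tan(np.radians(c['vertical_fov'])/2)
    q=R.from_quat(c['orientation']).inv().apply(np.array(P)-c['position']); x,y,z=q[0],-q[1],-q[2]
    if fish:
        r=np.hypot(x,y); t=np.arctan2(r,z); return c['cx']+f*t*x/r,c['cy']+f*t*y/r
    return c['cx']+f*x/z,c['cy']+f*y/z
E
python3 - <<'E'
from h import *
for n in('top','scene','wrist'):
    im,c=snap(n,n+'0.png'); print(n,c)
print(robot.observe(), robot.grip_point_offset)
E
```

```text
top {'vertical_fov': 55.04413227266038, 'cx': 327.82872894627076, 'cy': 241.8807533791671, 'position': array([ 417.11775049,   65.67620338, 1122.78866201]), 'orientation': array([ 0.0409251 , -0.03994867, -0.70416122,  0.70773316])}
scene {'vertical_fov': 42.065440196521074, 'cx': 313.8125908726378, 'cy': 240.516893240231, 'position': array([1271.40281596, -946.80365235, 1411.08060223]), 'orientation': array([0.36142443, 0.11991788, 0.27770372, 0.88197093])}
wrist {'vertical_fov': 65.70646984690485, 'cx': 319.2091631475215, 'cy': 238.31288419277357, 'position': array([ 278.8827502 , -450.4829001 ,  373.61925661]), 'orientation': array([-0.11408817,  0.07505388, -0.53649857,  0.83277853])}
{'t': 0.15, 'joint_positions': array([-1.14601105e+00,  2.38646626e-01, -1.40109086e-02,  1.31919890e+00,
        1.78131812e-05,  1.57078735e+00]), 'qvel': array([ 0.00058604, -0.001614  ,  0.00134371,  0.000563  ,  0.00024791,
        0.00044029]), 'tau': array([-4.86396698e-05, -5.39076126e+01,  3.46598911e+01,  1.44090233e-02,
       -1.85740055e-05, -1.25762628e-05]), 'ee_pos': array([ 216.24972208, -478.07213312,  230.84274373]), 'tcp_rot': array([ 9.77528264e-01,  2.10803727e-01, -1.03026285e-04, -5.20021399e-04]), 'contact_force': array([-0.93201478, -0.11040506, -0.79722239]), 'ft_torque': array([0.03521535, 0.09033593, 0.00565313]), 'grasp_force': 0.0, 'width': 85.47360352896898} -18.700000000000003
```

View pics/top0.png

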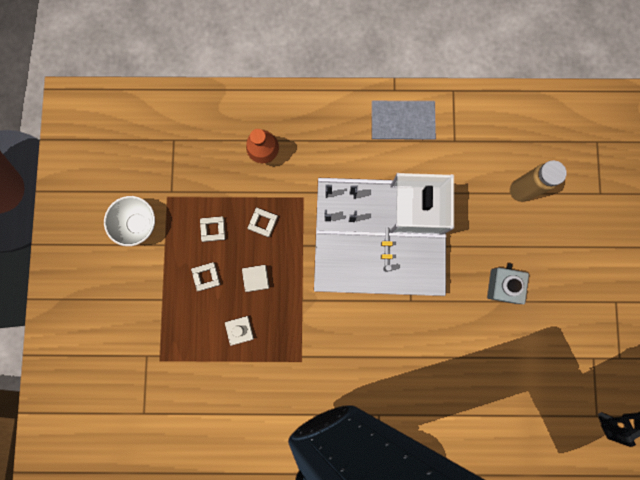

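View pics/scene0.png

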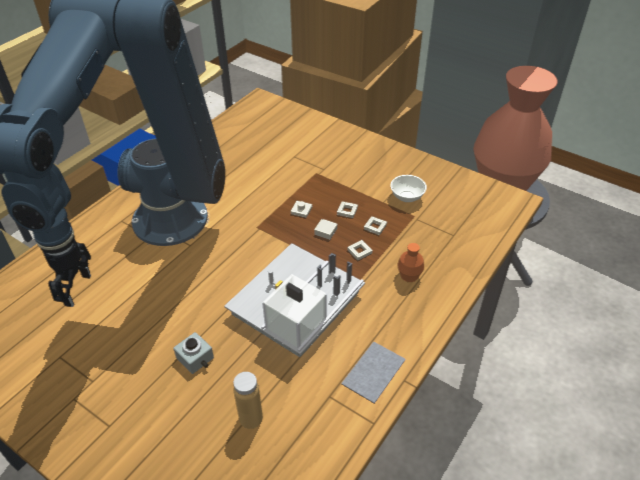

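```bash
python3 - <<'E'
from h import *
c=load('top0.png'); im=cv2.imread('pics/top0.png')
cv2.imwrite('pics/c1.png',cv2.resize(im[165:305,305:535],None,fx=3.47,fy=3.47,interpolation=cv2.INTER_CUBIC))
g=im[195:365,160:305].min(axis=2); m=(g>130).astype(np.uint8)
n,l,s,ce=cv2.connectedComponentsWithStats(m)
for i in range(1,n):
    if s[i,4]<100: continue
    ct,_=cv2.findContours((l==i).astype(np.uint8),cv2.RETR_EXTERNAL,cv2.CHAIN_APPROX_NONE)
    r=cv2.minAreaRect(ct[0]); u,v=r[0][0]+160,r[0][1]+195
    B=[at(c,p[0]+160,p[1]+195,14) for p in cv2.boxPoints(r)]
    e=B[1]-B[0]
    print(s[i,4],(round(u),round(v)),r[1],[at(c,u,v,z)[:2].round(1) for z in(14,24)],'ang',np.degrees(np.arctan2(e[1],e[0])).round(1)%90)
for nm,u,v,z in [('jog',514,285,72),('handle',428,197,199),('bk',388,267,100),('bowl',129,220,50),('mat',164,198,0),('mat',302,360,0)]: print(nm,at(c,u,v,z).round(0))
E
```

```text
373 (262, 222) (22.937671661376953, 22.885892868041992) [array([593. , 228.3]), array([591.4, 226.8])] ang 70.2
386 (212, 229) (22.932254791259766, 23.16234588623047) [array([575.9, 349.8]), array([574.4, 347.3])] ang 4.700000000000003
395 (205, 276) (23.351293563842773, 23.48865509033203) [array([459.8, 362.6]), array([459.4, 359.9])] ang 16.400000000000006
557 (255, 278) (23.70631217956543, 23.550352096557617) [array([456.3, 242.8]), array([456. , 241.2])] ang 9.299999999999997
523 (238, 330) (24.253562927246094, 23.768491744995117) [array([332.2, 278.6]), array([333. , 276.7])] ang 14.200000000000003
jog [ 441. -356.   72.]
handle [ 617. -137.  199.]
bk [479. -67. 100.]
bowl [590. 537.  50.]
mat [654. 475.   0.]
mat [262. 128.   0.]
```

View pics/c1.png

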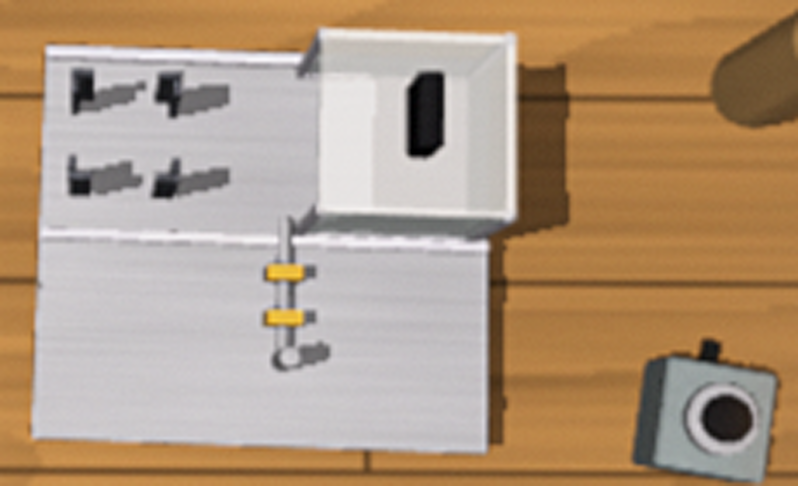

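```bash
python3 - <<'E'
from h import *
c=load('top0.png')
k=lambda u,v,z: at(c,305+u/3.47,165+v/3.47,z).round(1)
for n,u,v,z in [('NL',33,437,50),('NR',487,452,50),('FL',46,47,50),('knob',288,355,100),('knobhi',288,355,110),('jog',727,417,72),('handle',424,113,219),('guardTL',320,30,159),('guardTR',515,37,159),('guardBR',515,215,159),('guardBL',318,210,159),
 ('p1',73,70,125),('p2',183,73,125),('p3',70,192,125),('p4',155,192,125)]: print(n,k(u,v,z))
E
```

```text
NL [425.9  97.7  50. ]
NR [ 417.5 -205.    50. ]
FL [692.2  91.1  50. ]
knob [478.5 -66.5 100. ]
knobhi [477.9 -65.2 110. ]
jog [ 441.1 -357.    72. ]
handle [ 611.1 -130.7  219. ]
guardTL [675.8 -80.6 159. ]
guardTR [ 671.9 -200.8  159. ]
guardBR [ 561. -198.  159.]
guardBL [563.4 -78.  159. ]
p1 [658.  72. 125.]
p2 [656.4   1.9 125. ]
p3 [579.3  73.4 125. ]
p4 [579.6  19.7 125. ]
```

```bash
cat >> h.py <<'E'
def go(x,y,z,yaw,s=None):
    s=s or robot.observe(); r=R.from_quat(s['tcp_rot']); X=r.apply([1,0,0]); y0=np.degrees(np.arctan2(X[1],X[0]))
    d=r.inv().apply(np.array([x,y,z])-s['ee_pos'])/10
    # ideal rotation to remove tilt: target orientation
    T=R.from_euler('z',yaw,degrees=True)*R.from_quat([1,0,0,0]); dr=(r.inv()*T).as_rotvec(degrees=True)
    print('slide cm',d.round(2),'dr',dr.round(2),'yaw0',y0.round(2))
E
python3 - <<'E'
from h import *
c=load('wrist0.png'); print(at(c,c['cx'],c['cy'],0,True), ray(c,c['cx'],c['cy'],True)[1])
s=robot.observe();go(440,250,300,-1.5)
E
```

```text
[ 182.85930589 -492.97450145    0.        ] [-0.2474228  -0.10948775 -0.96270161]
slide cm [ 50.39 -57.12  -6.85] dr [-6.000e-02  1.000e-02  2.584e+01] yaw0 24.34
```

Emit:
{"api": "servo_tool", "payload": {
  "targets": [
    {"slide": [3.9, -3.8, -1], "dr": [0, 0, 0]},
    {"slide": [3.9, -3.8, -1], "dr": [0, 0, 0]},
    {"slide": [3.9, -3.8, -1], "dr": [0, 0, 0]},
    {"slide": [3.9, -3.8, -1], "dr": [0, 0, 0]},
    {"slide": [3.9, -3.8, -1], "dr": [0, 0, 0]},
    {"slide": [3.9, -3.8, -1], "dr": [0, 0, 0]},
    {"slide": [3.9, -3.8, -0.5], "dr": [0, 0, 0]},
    {"slide": [3.9, -3.8, -0.3], "dr": [0, 0, 0]}
  ]
}}

```text
t: 1.15
ee_pos: [375.7, -71.0, 299.6]
tcp_rot: [0.978, 0.211, 0.0, 0.0]
contact_force: [0.8, -1.6, -0.2]
width: 85.5
grasp_force: 0.0
```

Emit:
{"api": "servo_tool", "payload": {
  "targets": [
    {"slide": [3.8, -3.8, 0], "dr": [0, 0, 0]},
    {"slide": [3.8, -3.8, 0], "dr": [0, 0, 0]},
    {"slide": [3.8, -3.8, 0], "dr": [0, 0, 0]},
    {"slide": [3.8, -3.8, 0], "dr": [0, 0, 0]},
    {"slide": [3.8, -3.8, 0], "dr": [0, 0, 8.6]},
    {"slide": [0, 0, 0], "dr": [0, 0, 8.6]},
    {"slide": [0, 0, 0], "dr": [0, 0, 8.6]},
    {"slide": [0, 0, 0], "dr": [0, 0, 0]}
  ]
}}

```text
t: 2.15
ee_pos: [489.6, 79.0, 298.9]
tcp_rot: [0.998, 0.055, -0.009, -0.04]
contact_force: [1.3, 0.2, -0.6]
width: 85.7
grasp_force: 0.0
```

```bash
python3 - <<'E'
from h import *
im,c=snap('wrist','w1.png'); print(robot.observe()['ee_pos'],robot.observe()['t'])
E
```

```text
[489.44774255  80.01136743 299.08741063] 2.2
```

View pics/w1.png

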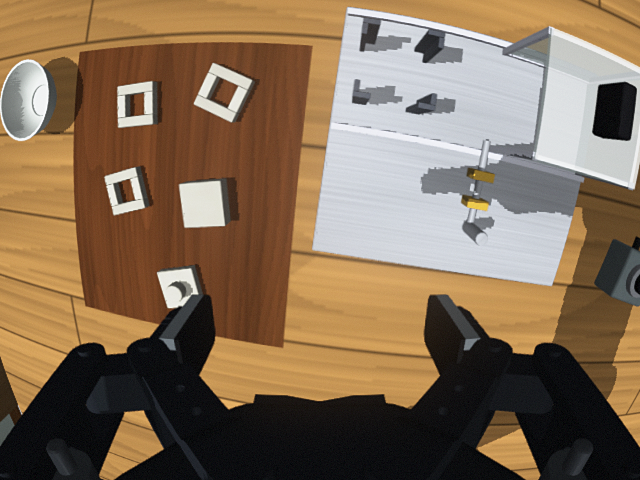

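```bash
python3 - <<'E'
from h import *
c=load('w1.png'); im=cv2.imread('pics/w1.png')
cv2.imwrite('pics/c2.png',cv2.resize(im[0:150,335:535],None,fx=4,fy=4,interpolation=cv2.INTER_CUBIC))
g=im.min(axis=2); m=(g>120).astype(np.uint8); m[:,:80]=0; m[:,310:]=0; m[330:]=0
n,l,s,ce=cv2.connectedComponentsWithStats(m)
for i in range(1,n):
    if s[i,4]<300: continue
    ct,_=cv2.findContours((l==i).astype(np.uint8),cv2.RETR_EXTERNAL,cv2.CHAIN_APPROX_NONE)
    P=ct[0][:,0].astype(float)
    for z in (14,24):
        W=np.array([at(c,u,v,z,True)[:2] for u,v in P],np.float32); r=cv2.minAreaRect(W)
        print(s[i,4],P.mean(0).round(),z,np.round(r[0],1),np.round(r[1],1),round(r[2]%90,1))
E
```

```text
1445 [222.  92.] 14 [595.  229.9] [56.3 55.9] 68.9
1445 [222.  92.] 24 [594.2 226.2] [54.9 54.6] 68.9
1079 [135. 104.] 14 [577.4 352. ] [56.  55.9] 5.9
1079 [135. 104.] 24 [577.  345.5] [54.7 54.6] 5.9
960 [124. 191.] 14 [461.1 364.6] [56.2 56.3] 17.1
960 [124. 191.] 24 [463.4 357.8] [54.9 55. ] 17.1
1867 [202. 204.] 14 [455.3 246.6] [57.7 57.3] 9.6
1867 [202. 204.] 24 [457.8 242.6] [56.3 55.9] 9.6
1034 [177. 286.] 14 [333.8 280.1] [56.  56.1] 15.4
1034 [177. 286.] 24 [339.2 275.2] [54.7 54.8] 15.4
```

View pics/c2.png

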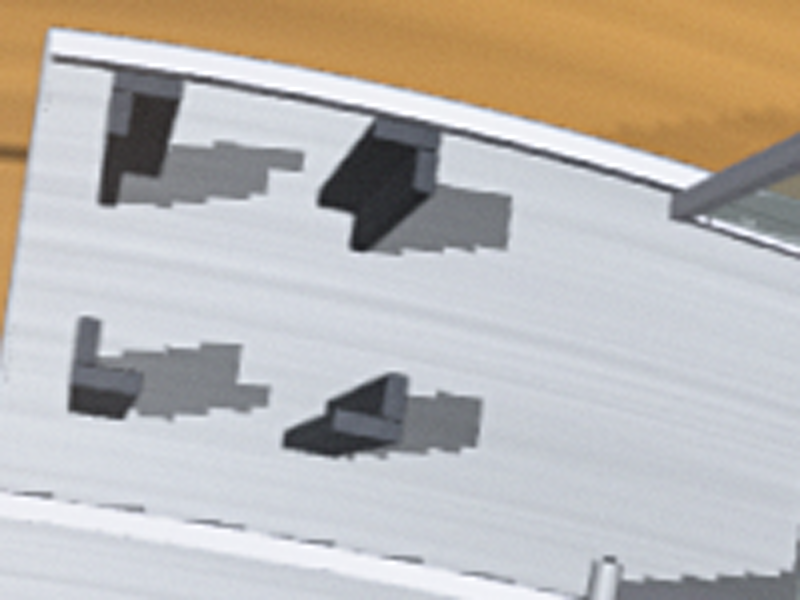

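```bash
python3 - <<'E'
from h import *
c=load('w1.png')
P=np.array([at(c,335+u/4,v/4,125,True)[:2] for u,v in [(117,70),(441,131),(402,440),(70,387)]])
print(P.round(1),P.mean(0)); 
for i in range(4):
    e=P[i]-P[i-1]; print(np.linalg.norm(e).round(1),np.degrees(np.arctan2(e[1],e[0])).round(1))
print(at(c,482,239,100,True))
F=np.array([at(c,335+u/4,v/4,50,True)[:2] for u,v in [(100,204),(355,250),(284,447),(70,411)]]);print(F.round(1))
go(458,243,150,9.6)
E
```

```text
[[661.8  74. ]
 [660.    4.1]
 [590.2   5.3]
 [590.7  76.2]] [625.6907579   39.90177993]
71.1 -1.8
70.0 -91.5
69.8 179.0
70.9 89.6
[478.47585224 -68.39437812 100.        ]
[[647.7  74.3]
 [645.7   7.1]
 [590.   19.6]
 [591.5  75.8]]
slide cm [ -1.09 -15.3   16.21] dr [-4.63  0.61 -3.14] yaw0 6.49
```

Emit:
{"api": "servo_tool", "payload": {
  "targets": [
    {"slide": [-0.22, -3.06, 3.24], "dr": [0, 0, 0]},
    {"slide": [-0.22, -3.06, 3.24], "dr": [0, 0, 0]},
    {"slide": [-0.22, -3.06, 3.24], "dr": [0, 0, 0]},
    {"slide": [-0.22, -3.06, 3.24], "dr": [0, 0, 0]},
    {"slide": [-0.22, -3.06, 3.24], "dr": [0, 0, 0]},
    {"slide": [0, 0, 0], "dr": [-4.63, 0.61, -3.14]},
    {"slide": [0, 0, 0], "dr": [0, 0, 0]},
    {"slide": [0, 0, 0], "dr": [0, 0, 0]}
  ]
}}

```text
t: 3.2
ee_pos: [465.1, 160.9, 155.7]
tcp_rot: [0.989, 0.145, -0.003, -0.037]
contact_force: [-0.4, -0.8, -0.3]
width: 85.7
grasp_force: 0.0
```

```bash
python3 - <<'E'
from h import *
go(458,243,4,9.6)
im,c=snap('wrist','w2.png')
print(proj(c,[458,243,24],True))
g=im.min(axis=2); m=(g>120).astype(np.uint8)
n,l,s,ce=cv2.connectedComponentsWithStats(m)
for i in range(1,n):
    if s[i,4]<1500: continue
    ct,_=cv2.findContours((l==i).astype(np.uint8),cv2.RETR_EXTERNAL,cv2.CHAIN_APPROX_NONE)
    P=ct[0][:,0].astype(float)
    W=np.array([at(c,u,v,24,True)[:2] for u,v in P],np.float32); r=cv2.minAreaRect(W)
    print(s[i,4],P.mean(0).round(),np.round(r[0],1),np.round(r[1],1),round(r[2]%90,1))
E
```

```text
slide cm [ 1.61 -6.93 15.73] dr [-4.22  0.02  7.1 ] yaw0 16.7
(np.float64(228.35219187357865), np.float64(205.52466538964342))
3485 [297.  43.] [593.  227.1] [54.1 54. ] 68.5
53860 [561. 200.] [555.7 -76.7] [334.8 286.3] 88.4
2415 [156.  37.] [576.4 344.8] [54.1 54.1] 6.0
2158 [114. 162.] [464.  357.1] [54.  54.5] 16.5
4717 [231. 205.] [458.3 242. ] [56.2 56. ] 9.4
```

```bash
python3 - <<'E'
from h import *
s=robot.observe(); print(s['joint_positions'].round(3),s['qvel'].round(3),s['ee_pos'],s['tau'].round(1))
E
```

```text
[ 0.287  0.218 -0.242  1.107  0.073  3.137] [-0.012  0.001 -0.003 -0.    -0.005  0.001] [465.23798173 160.55499249 155.68406827] [  0.6 -50.1  32.5  -0.    0.3   0. ]
```

Emit:
{"api": "servo_tool", "payload": {
  "targets": [
    {"slide": [0, 0, 0], "dr": [0, 0, 0]},
    {"slide": [0, 0, 0], "dr": [0, 0, 0]}
  ]
}}

```text
t: 3.5
ee_pos: [465.3, 160.0, 155.5]
tcp_rot: [0.989, 0.145, -0.003, -0.036]
contact_force: [-1.0, 0.1, 0.0]
width: 85.3
grasp_force: 0.0
```

```bash
python3 - <<'E'
from h import *
s=robot.observe(); print(s['joint_positions'].round(3),s['qvel'].round(3),s['ee_pos'])
go(458,243,150,9.6)
E
```

```text
[ 0.286  0.218 -0.242  1.107  0.072  3.137] [ 0.001  0.002 -0.002  0.001 -0.002 -0.   ] [465.30743488 159.95208656 155.45663093]
slide cm [ 1.67 -8.11  1.14] dr [-4.15  0.03  7.03] yaw0 16.63
```

Emit:
{"api": "servo_tool", "payload": {
  "targets": [
    {"slide": [0, 0, 0], "dr": [0, 0, -10.5]},
    {"slide": [0, 0, 0], "dr": [0, 0, -10.5]},
    {"slide": [0, 0, 0], "dr": [0, 0, -10.5]},
    {"slide": [0, 0, 0], "dr": [0, 0, -10.5]},
    {"slide": [0, 0, 0], "dr": [0, 0, -10.5]},
    {"slide": [0, 0, 0], "dr": [0, 0, -10.5]},
    {"slide": [0, 0, 0], "dr": [0, 0, -10.5]},
    {"slide": [0, 0, 0], "dr": [0, 0, -9.5]}
  ]
}}

```text
t: 4.5
ee_pos: [465.2, 160.0, 155.4]
tcp_rot: [0.643, 0.765, 0.021, -0.029]
contact_force: [0.3, -0.1, 0.0]
width: 85.6
grasp_force: 0.0
```

```bash
python3 - <<'E'
from h import *
go(458,242.5,100,99.5)
E
```

```text
slide cm [7.83 0.75 6.11] dr [-0.28 -4.14  0.47] yaw0 99.96
```

Emit:
{"api": "servo_tool", "payload": {
  "targets": [
    {"slide": [3.91, 0.38, 3.05], "dr": [0, 0, 0]},
    {"slide": [3.91, 0.38, 3.05], "dr": [0, 0, 0]},
    {"slide": [0, 0, 0], "dr": [-0.28, -4.14, 0.47]},
    {"slide": [0, 0, 0], "dr": [0, 0, 0]}
  ]
}}

```text
t: 5.0
ee_pos: [458.2, 243.5, 99.8]
tcp_rot: [0.647, 0.762, -0.0, -0.0]
contact_force: [-0.0, -0.5, 0.6]
width: 85.3
grasp_force: 0.0
```

```bash
cat >> h.py <<'E'
def blobs(name='wrist',z=14,amin=1200,f='b.png',amax=12000):
    im,c=snap(name,f); fish=name=='wrist'
    m=(im.min(axis=2)>120).astype(np.uint8); n,l,s,ce=cv2.connectedComponentsWithStats(m)
    for i in range(1,n):
        if not amin<s[i,4]<amax: continue
        ct,_=cv2.findContours((l==i).astype(np.uint8),cv2.RETR_EXTERNAL,cv2.CHAIN_APPROX_NONE)
        P=ct[0][:,0].astype(float); W=np.array([at(c,u,v,z,fish)[:2] for u,v in P],np.float32); r=cv2.minAreaRect(W)
        print(s[i,4],P.mean(0).round(),np.round(r[0],1),np.round(r[1],1),round(r[2]%90,1))
E
python3 - <<'E'
from h import *
blobs(z=24,f='w3.png')
go(458,242.5,4,99.5)
E
```

```text
5510 [357.  59.] [461.1 361.7] [53.5 53.5] 16.6
3975 [519. 119.] [572.2 349.5] [53.7 53.5] 5.9
5707 [146. 162.] [339.2 281. ] [53.6 53.5] 15.6
8143 [319. 247.] [457.9 244.3] [55.9 58.4] 9.4
3296 [496. 287.] [587.1 233.9] [53.4 57.3] 68.7
slide cm [-0.06 -0.04  9.6 ] dr [-0.04 -0.05 -0.22] yaw0 99.28
```

View pics/w3.png

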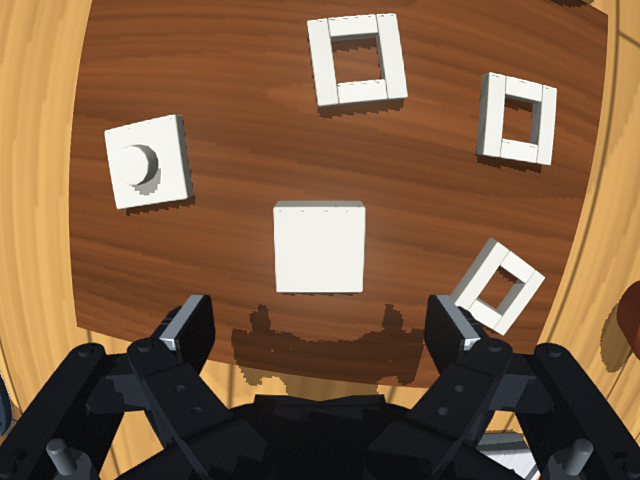

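Emit:
{"api": "servo_tool", "payload": {
  "targets": [
    {"slide": [0, 0, 4.8], "dr": [0, 0, 0]},
    {"slide": [0, 0, 3.5], "dr": [0, 0, -0.2]},
    {"slide": [0, 0, 1.3], "dr": [0, 0, 0]},
    {"slide": [0, 0, 0], "dr": [0, 0, 0]}
  ]
}}

```text
t: 5.55
ee_pos: [458.5, 242.1, 4.1]
tcp_rot: [0.647, 0.762, -0.0, -0.0]
contact_force: [-0.1, -0.1, 0.5]
width: 85.5
grasp_force: 0.0
```

Emit:
{"api": "servo_tool", "payload": {
  "targets": [
    {"slide": [0, 0, 0], "dr": [0, 0, 0]},
    {"slide": [0, 0, 0], "dr": [0, 0, 0]},
    {"slide": [0, 0, 0], "dr": [0, 0, 0]},
    {"slide": [0, 0, 0], "dr": [0, 0, 0]},
    {"slide": [0, 0, 0], "dr": [0, 0, 0]}
  ],
  "jaw": 5,
  "force": 50
}}

```text
t: 6.18
ee_pos: [459.3, 243.0, 5.6]
tcp_rot: [0.647, 0.763, 0.001, 0.001]
contact_force: [0.3, -2.2, 6.9]
width: 54.3
grasp_force: 52.6
```

Emit:
{"api": "servo_tool", "payload": {
  "targets": [
    {"slide": [0, 0, -4], "dr": [0, 0, 0]},
    {"slide": [0, 0, -5], "dr": [0, 0, 0]},
    {"slide": [0, 0, -6], "dr": [0, 0, 0]},
    {"slide": [0, 0, 0], "dr": [0, 0, 0]}
  ]
}}

```text
t: 6.68
ee_pos: [461.0, 244.1, 159.5]
tcp_rot: [0.647, 0.763, 0.004, 0.002]
contact_force: [0.6, 1.1, -1.9]
width: 54.7
grasp_force: 54.3
```

```bash
python3 - <<'E'
from h import *
s=robot.observe();print(s['width'],s['grasp_force'],s['ee_pos'])
go(625.5,40,160,88.7)
E
```

```text
54.70601647458061 54.25691306591034 [461.00994899 244.14964757 159.53449053]
slide cm [-22.83  12.88   0.  ] dr [ 0.47 -0.2  10.73] yaw0 99.43
```

Emit:
{"api": "servo_tool", "payload": {
  "targets": [
    {"slide": [-4.56, 2.58, -0.3], "dr": [0, 0, 0]},
    {"slide": [-4.56, 2.58, -0.3], "dr": [0, 0, 0]},
    {"slide": [-4.56, 2.58, -0.3], "dr": [0, 0, 0]},
    {"slide": [-4.56, 2.58, -0.3], "dr": [0, 0, 0]},
    {"slide": [-4.56, 2.58, -0.3], "dr": [0, 0, 0]},
    {"slide": [0, 0, 0], "dr": [0.47, -0.2, 10.7]},
    {"slide": [0, 0, 0], "dr": [0, 0, 0]}
  ]
}}

```text
t: 7.55
ee_pos: [622.9, 38.4, 168.3]
tcp_rot: [0.715, 0.699, -0.005, -0.002]
contact_force: [-0.6, 1.4, -1.1]
width: 54.5
grasp_force: 54.2
```

```bash
python3 - <<'E'
from h import *
s=robot.observe();print(s['width'],s['grasp_force'],s['ee_pos'],s['joint_positions'].round(2))
go(625.5,40,80,88.7)
blobs(z=s['ee_pos'][2]-5.6+24,f='w4.png',amax=30000)
E
```

```text
54.53200851799958 54.1531902551651 [622.87852444  38.37590373 168.29317775] [ 0.06  0.44  0.13  1.27 -0.    1.66]
slide cm [0.21 0.34 8.83] dr [-0.54  0.26  0.02] yaw0 88.72
6260 [627. 294.] [777.   13.4] [ 47.7 185.4] 22.0
1847 [548. 312.] [720.8  31.7] [31.2 40.2] 89.6
1406 [173. 425.] [550.4 -24.7] [51.8 16.1] 52.0
```

View pics/w4.png

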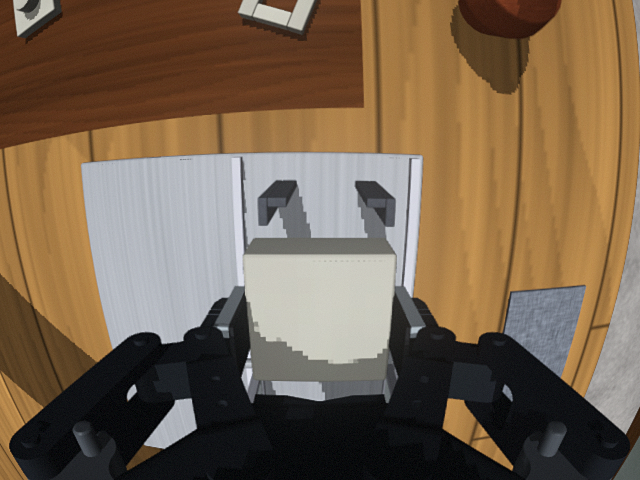

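```bash
python3 - <<'E'
from h import *
c=load('w4.png'); im=cv2.imread('pics/w4.png')
z=168.3-5.6+24
for u,v in [(246,253),(394,253),(392,380),(250,381)]: print(at(c,u,v,z,True).round(1))
z=168.3-5.6
for u,v in [(254,238),(389,238)]: print(at(c,u,v,z,True).round(1))
for q in [(661.6,75),(591,76),]: print(proj(c,[*q,125],True))
cv2.imwrite('pics/c3.png',cv2.resize(im[160:270,235:415],None,fx=4.4,fy=4.4,interpolation=cv2.INTER_CUBIC))
E
```

```text
[597.7  66.7 186.7]
[650.4  65.7 186.7]
[653.    9.6 186.7]
[593.5   9.9 186.7]
[596.2  65.5 162.7]
[652.7  64.4 162.7]
(np.float64(393.89019021512445), np.float64(197.70300474116235))
(np.float64(255.98741090208702), np.float64(198.28535644170336))
```

View pics/c3.png

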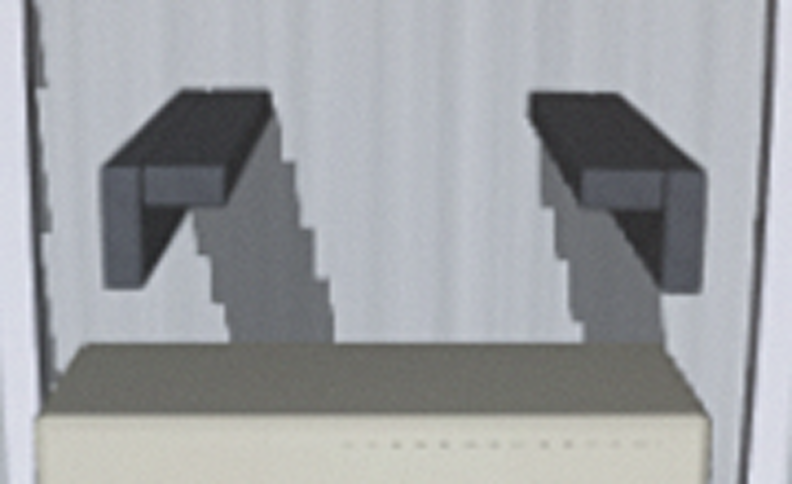

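```bash
python3 - <<'E'
from h import *
c=load('w4.png'); k=lambda u,v,z:at(c,235+u/4.4,160+v/4.4,z,True).round(1)
print('posts',k(103,165,125),k(706,172,125),'inner ends',k(122,290,125),k(682,293,125))
print('base',k(82,345,162.7),k(665,345,162.7),k(40,415,186.7),k(708,415,186.7))
E
```

```text
posts [592.3  76.4 125. ] [662.4  74.3 125. ] inner ends [593.7  61.3 125. ] [659.9  59.8 125. ]
base [596.   65.3 162.7] [651.5  64.3 162.7] [596.9  66.2 186.7] [651.1  65.2 186.7]
```

Emit:
{"api": "servo_tool", "payload": {
  "targets": [
    {"slide": [0.3, 0.33, 0], "dr": [0, 0, 0]},
    {"slide": [0, 0, 2], "dr": [-0.5, 0.2, 0.3]},
    {"slide": [0, 0, 0.8], "dr": [0, 0, 0]},
    {"slide": [0, 0, 0], "dr": [0, 0, 0]}
  ]
}}

```text
t: 8.1
ee_pos: [625.7, 42.1, 140.7]
tcp_rot: [0.716, 0.698, -0.001, 0.0]
contact_force: [-0.6, 0.5, -0.9]
width: 55.1
grasp_force: 54.1
```

```bash
python3 - <<'E'
from h import *
go(626.3,41.3,120,88.4)
E
```

```text
slide cm [-0.08  0.06  2.07] dr [-0.04  0.07  0.11] yaw0 88.51
```

Emit:
{"api": "servo_tool", "payload": {
  "targets": [
    {"slide": [-0.08, 0.06, 0.5], "dr": [0, 0, 0]},
    {"slide": [0, 0, 1.2], "dr": [0, 0, 0.1]},
    {"slide": [0, 0, 1.5], "dr": [0, 0, 0]},
    {"slide": [0, 0, 0], "dr": [0, 0, 0]}
  ]
}}

```text
t: 8.6
ee_pos: [625.7, 40.7, 107.2]
tcp_rot: [0.717, 0.697, -0.001, -0.0]
contact_force: [0.7, -0.5, -0.8]
width: 54.5
grasp_force: 54.1
```

Emit:
{"api": "servo_tool", "payload": {
  "targets": [
    {"slide": [0, 0, 1.5], "dr": [0, 0, 0]},
    {"slide": [0, 0, 1.8], "dr": [0, 0, 0]},
    {"slide": [0, 0, 1.2], "dr": [0, 0, 0]},
    {"slide": [0, 0, 0], "dr": [0, 0, 0]}
  ]
}}

```text
t: 9.1
ee_pos: [626.1, 40.7, 62.9]
tcp_rot: [0.717, 0.697, -0.001, -0.0]
contact_force: [-0.6, -0.3, -0.9]
width: 55.0
grasp_force: 54.2
```

Emit:
{"api": "servo_tool", "payload": {
  "targets": [
    {"slide": [0, 0, 0.4], "dr": [0, 0, 0]},
    {"slide": [0, 0, 0.3], "dr": [0, 0, 0]},
    {"slide": [0, 0, 0], "dr": [0, 0, 0]}
  ]
}}

```text
t: 9.48
ee_pos: [626.9, 40.8, 57.1]
tcp_rot: [0.717, 0.697, -0.0, 0.001]
contact_force: [0.5, -0.7, -1.4]
width: 54.9
grasp_force: 54.2
```

Emit:
{"api": "servo_tool", "payload": {
  "targets": [
    {"slide": [0, 0, 0], "dr": [0, 0, 0]},
    {"slide": [0, 0, 0], "dr": [0, 0, 0]},
    {"slide": [0, 0, 0], "dr": [0, 0, 0]}
  ],
  "jaw": 6.8
}}

```text
t: 9.85
ee_pos: [627.0, 40.8, 57.2]
tcp_rot: [0.717, 0.697, -0.0, 0.001]
contact_force: [-0.3, 0.3, 0.2]
width: 68.1
grasp_force: 0.0
```

Emit:
{"api": "servo_tool", "payload": {
  "targets": [
    {"slide": [0, 0, -4], "dr": [0, 0, 0]},
    {"slide": [0, 0, -6], "dr": [0, 0, 0]},
    {"slide": [0, 0, -6], "dr": [0, 0, 0]},
    {"slide": [0, 0, 0], "dr": [0, 0, 0]},
    {"slide": [0, 0, 0], "dr": [0, 0, 0]}
  ],
  "jaw": 8.5
}}

```text
t: 10.48
ee_pos: [626.7, 41.0, 216.9]
tcp_rot: [0.717, 0.697, -0.0, 0.001]
contact_force: [0.6, 0.4, -0.7]
width: 85.3
grasp_force: 0.0
```

```bash
python3 - <<'E'
from h import *
print(robot.observe()['t'])
blobs(z=14,f='w5.png',amax=12000,amin=600)
blobs('top',z=14,f='t5.png',amin=250,amax=700)
go(594,230,60,68.9)
E
```

```text
10.475
1021 [52. 20.] [333.4 279.5] [55.6 55. ] 15.6
1556 [280.  20.] [594.3 227.8] [52.2 55.4] 68.7
2981 [525. 312.] [853.3 -90.3] [ 96.4 107.6] 0.0
504 [553. 172.] [ 720.2 -487.2] [60.1 61.8] 44.3
414 [262. 222.] [592.9 228.3] [57.3 57.7] 68.3
420 [212. 229.] [575.8 349.8] [57.1 57.5] 6.1
429 [205. 276.] [459.8 362.4] [57.5 57.3] 16.3
256 [518. 285.] [ 441.8 -381.9] [54.3 71.1] 80.4
578 [238. 331.] [331.9 278.3] [57.2 56.7] 15.6
slide cm [18.83 -3.72 15.53] dr [-0.1   0.1  19.42] yaw0 88.32
```

View pics/w5.png

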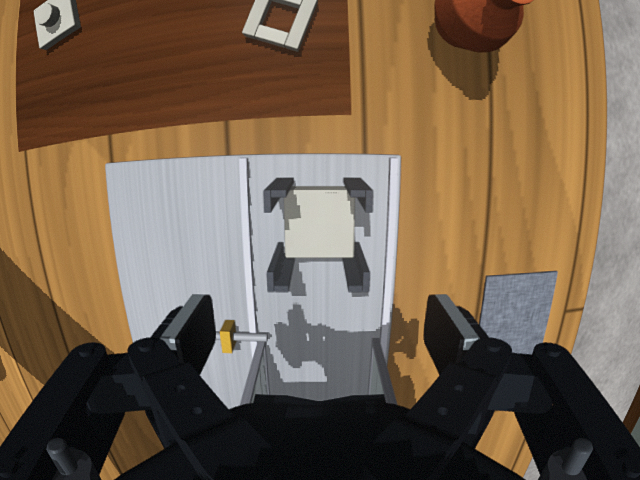

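Emit:
{"api": "servo_tool", "payload": {
  "targets": [
    {"slide": [4.7, -0.93, 0], "dr": [0, 0, 0]},
    {"slide": [4.7, -0.93, 1], "dr": [0, 0, 0]},
    {"slide": [4.7, -0.93, 3.5], "dr": [0, 0, 0]},
    {"slide": [4.7, -0.93, 3.5], "dr": [0, 0, 0]},
    {"slide": [0, 0, 3.5], "dr": [0, 0, 9.7]},
    {"slide": [0, 0, 0], "dr": [0, 0, 9.7]},
    {"slide": [0, 0, 0], "dr": [0, 0, 0]}
  ]
}}

```text
t: 11.45
ee_pos: [594.1, 229.7, 100.0]
tcp_rot: [0.824, 0.566, -0.002, 0.0]
contact_force: [1.0, -0.0, 0.6]
width: 84.5
grasp_force: 0.0
```

```bash
python3 - <<'E'
from h import *
blobs(z=14,f='w6.png',amax=12000,amin=3000)
go(594.3,229.5,3,68.9)
E
```

```text
5270 [227.  77.] [578.2 351.2] [56. 56.] 5.9
3254 [ 79. 137.] [461.7 363.8] [56.2 56. ] 16.8
5534 [322. 240.] [595.9 230.3] [57.3 56. ] 68.8
slide cm [-0.01 -0.02  9.78] dr [-0.02  0.12  0.23] yaw0 69.13
```

Emit:
{"api": "servo_tool", "payload": {
  "targets": [
    {"slide": [0.07, 0.1, 4.5], "dr": [0, 0, 0.2]},
    {"slide": [0, 0, 4], "dr": [0, 0.1, 0]},
    {"slide": [0, 0, 1.3], "dr": [0, 0, 0]},
    {"slide": [0, 0, 0], "dr": [0, 0, 0]}
  ]
}}

```text
t: 12.0
ee_pos: [596.3, 229.8, 3.7]
tcp_rot: [0.825, 0.565, 0.0, 0.0]
contact_force: [0.2, 0.4, 0.0]
width: 85.0
grasp_force: 0.0
```

Emit:
{"api": "servo_tool", "payload": {
  "targets": [
    {"slide": [0, 0, 0], "dr": [0, 0, 0]},
    {"slide": [0, 0, 0], "dr": [0, 0, 0]},
    {"slide": [0, 0, 0], "dr": [0, 0, 0]},
    {"slide": [0, 0, 0], "dr": [0, 0, 0]},
    {"slide": [0, 0, 0], "dr": [0, 0, 0]}
  ],
  "jaw": 5,
  "force": 40
}}

```text
t: 12.62
ee_pos: [597.5, 230.5, 5.9]
tcp_rot: [0.825, 0.565, 0.002, 0.001]
contact_force: [-0.2, -0.2, 6.0]
width: 54.7
grasp_force: 41.5
```

Emit:
{"api": "servo_tool", "payload": {
  "targets": [
    {"slide": [0, 0, -4], "dr": [0, 0, 0]},
    {"slide": [0, 0, -6], "dr": [0, 0, 0]},
    {"slide": [0, 0, -6], "dr": [0, 0, 0]},
    {"slide": [0, 0, -1.5], "dr": [0, 0, 0]},
    {"slide": [0, 0, 0], "dr": [0, 0, 0]}
  ]
}}

```text
t: 13.25
ee_pos: [596.8, 230.2, 180.4]
tcp_rot: [0.825, 0.564, 0.002, 0.001]
contact_force: [-0.2, 0.4, -0.8]
width: 54.2
grasp_force: 42.9
```

```bash
python3 - <<'E'
from h import *
s=robot.observe(); print(s['ee_pos'],s['width'])
go(626.4,40.8,170,88.4)
E
```

```text
[596.82754401 230.21585302 180.38083339] 54.2049836049561
slide cm [-16.58   9.62   1.02] dr [  0.21  -0.13 -19.67] yaw0 68.73
```

Emit:
{"api": "servo_tool", "payload": {
  "targets": [
    {"slide": [-4.15, 2.4, 0.1], "dr": [0, 0, 0]},
    {"slide": [-4.15, 2.4, 0.1], "dr": [0, 0, 0]},
    {"slide": [-4.15, 2.4, 0.1], "dr": [0, 0, 0]},
    {"slide": [-4.13, 2.42, 0.1], "dr": [0, 0, 0]},
    {"slide": [0, 0, 0], "dr": [0.2, -0.1, -9.85]},
    {"slide": [0, 0, 0], "dr": [0, 0, -9.85]},
    {"slide": [0, 0, 0], "dr": [0, 0, 0]}
  ]
}}

```text
t: 14.12
ee_pos: [624.8, 40.3, 172.7]
tcp_rot: [0.717, 0.697, -0.002, -0.002]
contact_force: [0.4, 0.4, -0.4]
width: 54.4
grasp_force: 29.6
```

```bash
cat >> h.py <<'E'
def held(z,f,box=(225,200,420,400)):
    """front (+y) lower edge etc: outline of light top face of held piece at height z, in pose coordinates"""
    im,c=snap('wrist',f); m=np.zeros((480,640),np.uint8); a,b,d,e=box
    hsv=cv2.cvtColor(im,cv2.COLOR_RGB2HSV); mm=((hsv[...,2]>150)&(im[...,0].astype(int)-im[...,2]>12)&(im[...,0].astype(int)-im[...,2]<60)).astype(np.uint8); m[b:e,a:d]=mm[b:e,a:d]
    n,l,s,_=cv2.connectedComponentsWithStats(m); i=1+np.argmax(s[1:,4]); 
    ys,xs=np.where(l==i); print('px',s[i],)
    W=np.array([at(c,u,v,z,True)[:2] for u,v in zip(xs,ys)],np.float32); r=cv2.minAreaRect(W); print(np.round(r[0],1),np.round(r[1],1),round(r[2]%90,1))
    cv2.imwrite('pics/m_'+f,m*255)
E
python3 - <<'E'
from h import *
s=robot.observe(); print(s['ee_pos'],s['width'])
held(s['ee_pos'][2]-5.9+14,'w7.png')
go(626.4,40.8,105,88.4)
im=cv2.imread('pics/w7.png')
cv2.imwrite('pics/c7.png',cv2.resize(im[150:410,220:430],None,fx=2.3,fy=2.3,interpolation=cv2.INTER_CUBIC))
E
```

```text
[624.78342438  40.28807519 172.7474123 ] 54.41521086714898
px [374 281  15  17  82]
[649.9  48.9] [5.6 6.8] 2.9
slide cm [0.04 0.18 6.81] dr [-0.31  0.03 -0.2 ] yaw0 88.2
```

View pics/c7.png

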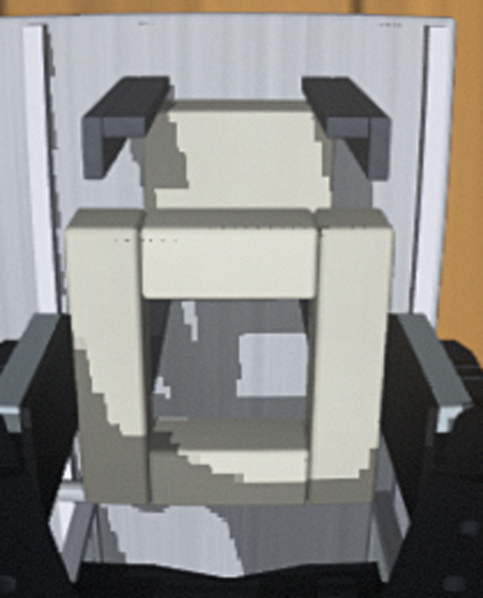

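```bash
python3 - <<'E'
from h import *
c=load('w7.png'); k=lambda u,v,z:at(c,220+u/2.3,150+v/2.3,z,True).round(1)
print('posts',k(83,117,125),k(389,118,125))
zt=172.7-5.9+14
for d in (0,-4): print('fr',k(68,229,zt+d),k(391,227,zt+d),k(373,503,zt+d),k(85,503,zt+d))
print(robot.observe()['grasp_force'])
E
```

```text
posts [592.5  76.2 125. ] [662.3  74.1 125. ]
fr [598.9  66.7 180.8] [652.9  65.7 180.8] [652.   10.  180.8] [596.6  11.3 180.8]
fr [598.1  65.5 176.8] [653.6  64.4 176.8] [652.7   7.  176.8] [595.7   8.4 176.8]
29.629236459732056
```

Emit:
{"api": "servo_tool", "payload": {
  "targets": [
    {"slide": [0.19, 0.17, 0], "dr": [0, 0, 0]},
    {"slide": [0, 0, 2], "dr": [-0.3, 0, 0]},
    {"slide": [0, 0, 2], "dr": [0, 0, 0]},
    {"slide": [0, 0, 0], "dr": [0, 0, 0]}
  ],
  "jaw": 4.8,
  "force": 45
}}

```text
t: 14.68
ee_pos: [626.3, 42.7, 133.2]
tcp_rot: [0.717, 0.697, -0.0, 0.0]
contact_force: [-0.4, 0.5, -0.5]
width: 54.2
grasp_force: 49.1
```

```bash
python3 - <<'E'
from h import *
s=robot.observe(); print(s['ee_pos'],s['width'],s['grasp_force'])
go(626.5,42.2,85,88.4)
E
```

```text
[626.33430047  42.67865957 133.19380587] 54.16413063803961 49.064374566078186
slide cm [-0.04  0.02  4.82] dr [-0.03  0.04 -0.05] yaw0 88.35
```

Bottom ~127; descend into the posts.

Emit:
{"api": "servo_tool", "payload": {
  "targets": [
    {"slide": [-0.04, 0.02, 1], "dr": [0, 0, 0]},
    {"slide": [0, 0, 1.5], "dr": [0, 0, 0]},
    {"slide": [0, 0, 1.5], "dr": [0, 0, 0]},
    {"slide": [0, 0, 0.8], "dr": [0, 0, 0]},
    {"slide": [0, 0, 0.3], "dr": [0, 0, 0]},
    {"slide": [0, 0, 0], "dr": [0, 0, 0]}
  ]
}}

```text
t: 15.42
ee_pos: [627.8, 42.0, 83.7]
tcp_rot: [0.717, 0.697, 0.001, 0.001]
contact_force: [-0.4, 0.3, -0.8]
width: 53.8
grasp_force: 49.1
```

Emit:
{"api": "servo_tool", "payload": {
  "targets": [
    {"slide": [0, 0, 0.25], "dr": [0, 0, 0]},
    {"slide": [0, 0, 0.1], "dr": [0, 0, 0]},
    {"slide": [0, 0, 0], "dr": [0, 0, 0]}
  ]
}}

```text
t: 15.8
ee_pos: [627.8, 42.0, 80.3]
tcp_rot: [0.717, 0.697, 0.001, 0.001]
contact_force: [-0.8, 0.2, -0.6]
width: 54.1
grasp_force: 49.1
```

Emit:
{"api": "servo_tool", "payload": {
  "targets": [
    {"slide": [0, 0, 0], "dr": [0, 0, 0]},
    {"slide": [0, 0, 0], "dr": [0, 0, 0]},
    {"slide": [0, 0, 0], "dr": [0, 0, 0]}
  ],
  "jaw": 6.8
}}

```text
t: 16.18
ee_pos: [627.8, 42.0, 80.3]
tcp_rot: [0.717, 0.697, 0.001, 0.001]
contact_force: [0.1, 0.1, -0.0]
width: 67.7
grasp_force: 0.0
```

Emit:
{"api": "servo_tool", "payload": {
  "targets": [
    {"slide": [0, 0, -4], "dr": [0, 0, 0]},
    {"slide": [0, 0, -6], "dr": [0, 0, 0]},
    {"slide": [0, 0, -3.7], "dr": [0, 0, 0]},
    {"slide": [0, 0, 0], "dr": [0, 0, 0]},
    {"slide": [0, 0, 0], "dr": [0, 0, 0]}
  ],
  "jaw": 8.5
}}

```text
t: 16.8
ee_pos: [627.1, 42.0, 216.6]
tcp_rot: [0.717, 0.697, 0.001, 0.001]
contact_force: [-0.4, 0.5, 0.2]
width: 85.3
grasp_force: 0.0
```

```bash
python3 - <<'E'
from h import *
print(robot.observe()['t'])
blobs('top',z=14,f='t8.png',amin=250,amax=700)
im,c=snap('wrist','w8.png'); cv2.imwrite('pics/c8.png',cv2.resize(im[150:310,230:400,::-1],None,fx=3.5,fy=3.5,interpolation=cv2.INTER_CUBIC))
go(577.6,351,60,95.9)
E
```

```text
16.8
504 [553. 172.] [ 720.2 -487.2] [60.1 61.8] 44.3
420 [212. 229.] [575.8 349.7] [57.1 57.3] 6.1
429 [205. 276.] [459.8 362.4] [57.5 57.3] 16.3
258 [518. 285.] [ 441.8 -381.9] [54.3 71.1] 80.4
577 [238. 331.] [331.9 278.3] [57.2 56.7] 15.6
slide cm [30.76 -5.78 15.57] dr [ 0.02  0.03 -7.49] yaw0 88.41
```

View pics/c8.png

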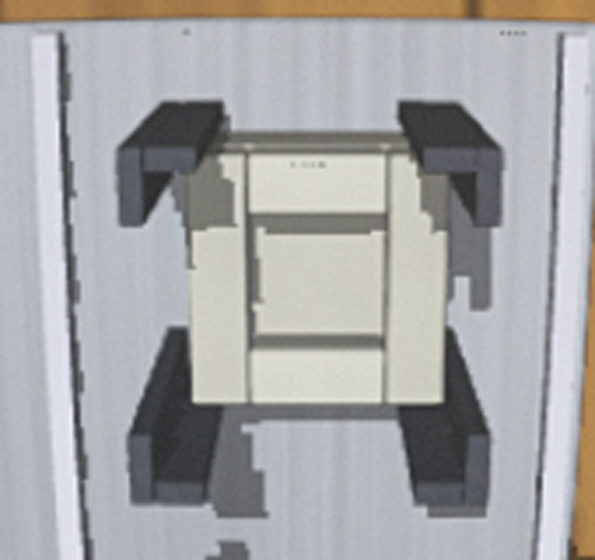

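Emit:
{"api": "servo_tool", "payload": {
  "targets": [
    {"slide": [5.13, -0.97, 0], "dr": [0, 0, 0]},
    {"slide": [5.13, -0.97, 1], "dr": [0, 0, 0]},
    {"slide": [5.13, -0.97, 2.7], "dr": [0, 0, 0]},
    {"slide": [5.13, -0.97, 2.7], "dr": [0, 0, 0]},
    {"slide": [5.13, -0.97, 2.7], "dr": [0, 0, 0]},
    {"slide": [5.11, -0.95, 2.5], "dr": [0, 0, 0]},
    {"slide": [0, 0, 0], "dr": [0, 0, -7.5]},
    {"slide": [0, 0, 0], "dr": [0, 0, 0]}
  ]
}}

```text
t: 17.9
ee_pos: [577.2, 351.3, 99.3]
tcp_rot: [0.669, 0.743, -0.001, 0.001]
contact_force: [0.3, -1.7, 0.6]
width: 85.1
grasp_force: 0.0
```

```bash
python3 - <<'E'
from h import *
blobs(z=14,f='w9.png',amax=12000,amin=3000)
go(577.6,351.3,6,95.9)
c=load('w8.png')
P=np.array([at(c,230+u/3.5,150+v/3.5,125,True)[:2] for u,v in [(118,148),(501,150),(489,503),(131,503)]]);print(P.round(1),P.mean(0))
P=np.array([at(c,230+u/3.5,150+v/3.5,88,True)[:2] for u,v in [(190,153),(446,153),(444,402),(190,402)]]);print(P.round(1),P.mean(0))
E
```

```text
3717 [387.  11.] [606.7 503.5] [106.3  24. ] 10.8
4252 [153. 207.] [462.1 364.2] [56.  55.9] 16.5
5580 [321. 241.] [578.3 352.2] [56.  57.1] 5.9
slide cm [ 0.06 -0.02  9.4 ] dr [ 0.06  0.09 -0.12] yaw0 95.78
[[592.4  76. ]
 [662.3  73.7]
 [660.9   3.8]
 [590.2   5.6]] [626.46026905  39.77679502]
[[601.9  69. ]
 [655.9  67.6]
 [655.4  11.9]
 [599.1  13.5]] [628.09454797  40.48116034]
```

Emit:
{"api": "servo_tool", "payload": {
  "targets": [
    {"slide": [0.08, 0.06, 4.3], "dr": [0, 0, -0.1]},
    {"slide": [0, 0, 3.8], "dr": [0, 0, 0]},
    {"slide": [0, 0, 1.2], "dr": [0, 0, 0]},
    {"slide": [0, 0, 0], "dr": [0, 0, 0]}
  ]
}}

```text
t: 18.45
ee_pos: [579.1, 351.2, 8.0]
tcp_rot: [0.67, 0.743, 0.0, 0.001]
contact_force: [0.4, 0.3, 0.7]
width: 85.2
grasp_force: 0.0
```

Emit:
{"api": "servo_tool", "payload": {
  "targets": [
    {"slide": [0, 0, 0], "dr": [0, 0, 0]},
    {"slide": [0, 0, 0], "dr": [0, 0, 0]},
    {"slide": [0, 0, 0], "dr": [0, 0, 0]},
    {"slide": [0, 0, 0], "dr": [0, 0, 0]},
    {"slide": [0, 0, 0], "dr": [0, 0, 0]}
  ],
  "jaw": 5,
  "force": 50
}}

```text
t: 19.08
ee_pos: [580.1, 352.9, 11.1]
tcp_rot: [0.669, 0.743, 0.003, 0.001]
contact_force: [-2.0, -0.8, 12.9]
width: 49.9
grasp_force: 6.4
```

Emit:
{"api": "servo_tool", "payload": {
  "targets": [
    {"slide": [0, 0, -4], "dr": [0, 0, 0]},
    {"slide": [0, 0, -6], "dr": [0, 0, 0]},
    {"slide": [0, 0, -6], "dr": [0, 0, 0]},
    {"slide": [0, 0, -1], "dr": [0, 0, 0]},
    {"slide": [0, 0, 0], "dr": [0, 0, 0]}
  ]
}}

```text
t: 19.7
ee_pos: [578.9, 352.2, 179.2]
tcp_rot: [0.669, 0.743, 0.002, 0.001]
contact_force: [-0.6, -0.1, -1.4]
width: 49.7
grasp_force: 0.0
```

```bash
python3 - <<'E'
from h import *
s=robot.observe(); print(s['ee_pos'],s['width'])
go(626.4,41,175,88.4)
E
```

```text
[578.902017   352.22035971 179.20864683] 49.72873529610509
slide cm [-31.45   1.46   0.42] dr [ 0.26 -0.04  7.61] yaw0 96.01
```

Emit:
{"api": "servo_tool", "payload": {
  "targets": [
    {"slide": [0, 0, 4], "dr": [0, 0, 0]},
    {"slide": [0, 0, 4], "dr": [0, 0, 0]},
    {"slide": [0, 0, 0], "dr": [0, 0, 0]},
    {"slide": [0, 0, 0], "dr": [0, 0, 0]}
  ],
  "jaw": 8.5
}}

```text
t: 20.2
ee_pos: [578.8, 351.9, 98.3]
tcp_rot: [0.669, 0.743, 0.0, 0.001]
contact_force: [-0.7, -0.1, 1.7]
width: 84.8
grasp_force: 0.0
```

```bash
python3 - <<'E'
from h import *
blobs(z=14,f='w10.png',amax=12000,amin=3000)
go(577.6,351.3,2,95.9)
E
```

```text
3726 [384.  11.] [605.9 503.7] [106.3  23.9] 10.7
4251 [150. 208.] [462.1 364.3] [56.2 56. ] 16.8
5661 [319. 242.] [578.6 352.3] [56.1 57.6] 6.1
slide cm [-0.08 -0.22  9.72] dr [0.21 0.01 0.12] yaw0 96.02
```

Frame unmoved. Descend lower this time.

Emit:
{"api": "servo_tool", "payload": {
  "targets": [
    {"slide": [0, -0.05, 4.3], "dr": [0.2, 0, 0]},
    {"slide": [0, 0, 4], "dr": [0, 0, 0]},
    {"slide": [0, 0, 1.4], "dr": [0, 0, 0]},
    {"slide": [0, 0, 0], "dr": [0, 0, 0]}
  ]
}}

```text
t: 20.75
ee_pos: [578.6, 352.0, 1.5]
tcp_rot: [0.669, 0.743, -0.001, -0.0]
contact_force: [0.5, 0.7, 0.2]
width: 84.9
grasp_force: 0.0
```

Emit:
{"api": "servo_tool", "payload": {
  "targets": [
    {"slide": [0, 0, 0], "dr": [0, 0, 0]},
    {"slide": [0, 0, 0], "dr": [0, 0, 0]},
    {"slide": [0, 0, 0], "dr": [0, 0, 0]},
    {"slide": [0, 0, 0], "dr": [0, 0, 0]},
    {"slide": [0, 0, 0], "dr": [0, 0, 0]}
  ],
  "jaw": 5
}}

```text
t: 21.38
ee_pos: [579.4, 352.5, 3.3]
tcp_rot: [0.669, 0.743, 0.001, 0.0]
contact_force: [-0.3, -0.7, 6.6]
width: 54.3
grasp_force: 52.5
```

Emit:
{"api": "servo_tool", "payload": {
  "targets": [
    {"slide": [0, 0, -4], "dr": [0, 0, 0]},
    {"slide": [0, 0, -6], "dr": [0, 0, 0]},
    {"slide": [0, 0, -6], "dr": [0, 0, 0]},
    {"slide": [0, 0, -1.6], "dr": [0, 0, 0]},
    {"slide": [0, 0, 0], "dr": [0, 0, 0]}
  ]
}}

```text
t: 22.0
ee_pos: [579.1, 352.3, 178.8]
tcp_rot: [0.669, 0.743, 0.001, 0.0]
contact_force: [0.6, 0.2, -0.0]
width: 54.5
grasp_force: 53.4
```

```bash
python3 - <<'E'
from h import *
s=robot.observe(); print(s['ee_pos'],s['width'])
go(626.2,41,177,88.4)
E
```

```text
[579.09532433 352.33720061 178.76098844] 54.47152624995295
slide cm [-31.46   1.42   0.16] dr [ 0.11 -0.05  7.62] yaw0 96.02
```

Emit:
{"api": "servo_tool", "payload": {
  "targets": [
    {"slide": [-5.24, 0.24, 0], "dr": [0, 0, 0]},
    {"slide": [-5.24, 0.24, 0], "dr": [0, 0, 0]},
    {"slide": [-5.24, 0.24, 0], "dr": [0, 0, 0]},
    {"slide": [-5.24, 0.24, 0], "dr": [0, 0, 0]},
    {"slide": [-5.24, 0.24, 0], "dr": [0, 0, 0]},
    {"slide": [-5.26, 0.22, 0], "dr": [0, 0, 0]},
    {"slide": [0, 0, 0], "dr": [0.1, 0, 7.6]},
    {"slide": [0, 0, 0], "dr": [0, 0, 0]}
  ]
}}

```text
t: 23.0
ee_pos: [624.7, 39.8, 175.2]
tcp_rot: [0.717, 0.697, -0.002, -0.002]
contact_force: [-0.6, 1.1, -0.2]
width: 54.0
grasp_force: 53.4
```

```bash
python3 - <<'E'
from h import *
s=robot.observe(); print(s['ee_pos'],s['width'],s['grasp_force'])
go(626.3,40.8,145,88.4)
im,c=snap('wrist','w11.png')
# edge of front top side: scan columns for bright transition
z=s['ee_pos'][2]-3.3
g=im.astype(int)
for u in (270,300,340,370):
    col=g[180:300,u].sum(axis=1)//3; d=np.diff(col); print(u,[(180+i,d[i]) for i in np.argsort(-abs(d))[:5]])
for v in (265,280):
    row=g[v,225:420].sum(axis=1)//3; d=np.diff(row); print(v,[(225+i,d[i]) for i in np.argsort(-abs(d))[:8]])
for dx in (-28,28):
  print(proj(c,[s['ee_pos'][0]+dx,s['ee_pos'][1]+28,z],True),proj(c,[s['ee_pos'][0]+dx,s['ee_pos'][1]+28,z+14],True))
E
```

```text
[624.66111636  39.82435188 175.15910555] 54.009528765365744 53.36885333061218
slide cm [0.11 0.18 3.01] dr [-0.34  0.06 -0.02] yaw0 88.38
270 [(np.int64(217), np.int64(65)), (np.int64(239), np.int64(-64)), (np.int64(184), np.int64(-58)), (np.int64(185), np.int64(-53)), (np.int64(216), np.int64(37))]
300 [(np.int64(279), np.int64(-59)), (np.int64(200), np.int64(51)), (np.int64(285), np.int64(43)), (np.int64(239), np.int64(-43)), (np.int64(191), np.int64(-40))]
340 [(np.int64(239), np.int64(-66)), (np.int64(225), np.int64(62)), (np.int64(279), np.int64(-56)), (np.int64(200), np.int64(55)), (np.int64(295), np.int64(49))]
370 [(np.int64(181), np.int64(-88)), (np.int64(239), np.int64(-62)), (np.int64(238), np.int64(51)), (np.int64(248), np.int64(39)), (np.int64(182), np.int64(-35))]
265 [(np.int64(400), np.int64(93)), (np.int64(243), np.int64(-76)), (np.int64(280), np.int64(72)), (np.int64(359), np.int64(64)), (np.int64(244), np.int64(-58)), (np.int64(398), np.int64(-56)), (np.int64(247), np.int64(56)), (np.int64(246), np.int64(55))]
280 [(np.int64(244), np.int64(-90)), (np.int64(399), np.int64(79)), (np.int64(247), np.int64(71)), (np.int64(245), np.int64(-66)), (np.int64(398), np.int64(64)), (np.int64(283), np.int64(59)), (np.int64(397), np.int64(-53)), (np.int64(279), np.int64(-47))]
(np.float64(249.28013708391754), np.float64(237.80401382907456)) (np.float64(242.43027082563415), np.float64(247.76948135398868))
(np.float64(385.0397291443717), np.float64(234.4781107726123)) (np.float64(391.0859956973539), np.float64(244.20043204991762))
```

Emit:
{"api": "servo_tool", "payload": {
  "targets": [
    {"slide": [0.12, 0.18, 0], "dr": [-0.3, 0, 0]},
    {"slide": [0, 0, 2], "dr": [0, 0, 0]},
    {"slide": [0, 0, 2], "dr": [0, 0, 0]},
    {"slide": [0, 0, 0], "dr": [0, 0, 0]}
  ]
}}

```text
t: 23.55
ee_pos: [626.3, 42.5, 135.6]
tcp_rot: [0.716, 0.698, -0.001, 0.0]
contact_force: [-0.1, -0.5, -0.3]
width: 54.2
grasp_force: 53.4
```

```bash
python3 - <<'E'
from h import *
s=robot.observe(); print(s['ee_pos'],s['width'],s['grasp_force'])
go(626.3,41,92,88.4)
E
```

```text
[626.3335828   42.48204703 135.6090796 ] 54.240568358343616 53.35033714771271
slide cm [-0.14  0.    4.36] dr [-0.02  0.07  0.16] yaw0 88.56
```

Bottom at 132; target TCP = 88 + 3.3 ≈ 91.5.

Emit:
{"api": "servo_tool", "payload": {
  "targets": [
    {"slide": [-0.14, 0, 0.5], "dr": [0, 0, 0.1]},
    {"slide": [0, 0, 1.2], "dr": [0, 0, 0]},
    {"slide": [0, 0, 1.5], "dr": [0, 0, 0]},
    {"slide": [0, 0, 0.8], "dr": [0, 0, 0]},
    {"slide": [0, 0, 0.3], "dr": [0, 0, 0]},
    {"slide": [0, 0, 0], "dr": [0, 0, 0]}
  ]
}}

```text
t: 24.3
ee_pos: [627.6, 40.2, 94.1]
tcp_rot: [0.717, 0.697, 0.001, 0.001]
contact_force: [0.3, -0.3, -0.3]
width: 54.3
grasp_force: 53.4
```

Emit:
{"api": "servo_tool", "payload": {
  "targets": [
    {"slide": [0, 0, 0.2], "dr": [0, 0, 0]},
    {"slide": [0, 0, 0.1], "dr": [0, 0, 0]},
    {"slide": [0, 0, 0], "dr": [0, 0, 0]}
  ]
}}

```text
t: 24.68
ee_pos: [627.7, 40.3, 91.4]
tcp_rot: [0.717, 0.697, 0.001, 0.001]
contact_force: [-0.1, 0.0, 0.5]
width: 53.9
grasp_force: 53.4
```

Emit:
{"api": "servo_tool", "payload": {
  "targets": [
    {"slide": [0, 0, 0], "dr": [0, 0, 0]},
    {"slide": [0, 0, 0], "dr": [0, 0, 0]},
    {"slide": [0, 0, 0], "dr": [0, 0, 0]}
  ],
  "jaw": 6.8
}}

```text
t: 25.05
ee_pos: [627.6, 40.2, 91.2]
tcp_rot: [0.717, 0.697, 0.001, 0.001]
contact_force: [0.3, -0.2, -0.7]
width: 67.9
grasp_force: 0.0
```

Emit:
{"api": "servo_tool", "payload": {
  "targets": [
    {"slide": [0, 0, -4], "dr": [0, 0, 0]},
    {"slide": [0, 0, -6], "dr": [0, 0, 0]},
    {"slide": [0, 0, -2.5], "dr": [0, 0, 0]},
    {"slide": [0, 0, 0], "dr": [0, 0, 0]},
    {"slide": [0, 0, 0], "dr": [0, 0, 0]}
  ],
  "jaw": 8.5
}}

```text
t: 25.68
ee_pos: [626.8, 40.3, 215.2]
tcp_rot: [0.717, 0.697, 0.0, 0.001]
contact_force: [0.5, 0.6, -1.6]
width: 84.9
grasp_force: 0.0
```

```bash
python3 - <<'E'
from h import *
print(robot.observe()['t'])
blobs('top',z=14,f='t12.png',amin=250,amax=700)
blobs(z=102,f='w12.png',amin=1500)
go(461.8,364.2,100,106.7)
E
```

```text
25.675
506 [553. 172.] [ 720.2 -487.2] [60.1 61.9] 44.3
429 [205. 276.] [459.8 362.4] [57.5 57.3] 16.3
254 [518. 285.] [ 442.8 -382.1] [54.3 69.1] 80.4
580 [238. 331.] [332.  278.3] [57.4 56.7] 15.6
2829 [528. 306.] [796.2 -39.1] [71.8 79.8] 0.2
2537 [233. 361.] [545.3 -75.9] [90.2 42.1] 66.3
slide cm [ 31.9  -17.43  11.43] dr [  0.     0.07 -18.38] yaw0 88.32
```

Emit:
{"api": "servo_tool", "payload": {
  "targets": [
    {"slide": [4.56, -2.49, 0], "dr": [0, 0, 0]},
    {"slide": [4.56, -2.49, 1], "dr": [0, 0, 0]},
    {"slide": [4.56, -2.49, 2], "dr": [0, 0, 0]},
    {"slide": [4.56, -2.49, 2], "dr": [0, 0, 0]},
    {"slide": [4.56, -2.49, 2], "dr": [0, 0, 0]},
    {"slide": [4.56, -2.49, 2], "dr": [0, 0, 0]},
    {"slide": [4.54, -2.49, 2.4], "dr": [0, 0, 0]},
    {"slide": [0, 0, 0], "dr": [0, 0, -9.2]}
  ]
}}

```text
t: 26.78
ee_pos: [459.3, 366.0, 98.2]
tcp_rot: [0.657, 0.754, -0.002, 0.001]
contact_force: [-0.2, -1.1, 0.5]
width: 84.9
grasp_force: 0.0
```

Emit:
{"api": "servo_tool", "payload": {
  "targets": [
    {"slide": [0, 0, 0], "dr": [0, 0, -9.2]},
    {"slide": [0, 0, 0], "dr": [0, 0, 0]},
    {"slide": [0, 0, 0], "dr": [0, 0, 0]}
  ]
}}

```text
t: 27.15
ee_pos: [462.5, 363.9, 101.0]
tcp_rot: [0.598, 0.801, -0.0, 0.001]
contact_force: [1.0, 0.5, -0.2]
width: 85.1
grasp_force: 0.0
```

```bash
python3 - <<'E'
from h import *
blobs(z=14,f='w13.png',amax=12000,amin=3000)
go(461.8,364.2,1.5,106.7)
E
```

```text
5477 [318. 239.] [461.6 364.8] [55.8 57.3] 16.6
4021 [126. 294.] [335.4 282.1] [59.2 59.5] 15.5
slide cm [ 0.07 -0.09  9.96] dr [ 0.09  0.11 -0.17] yaw0 106.53
```

Emit:
{"api": "servo_tool", "payload": {
  "targets": [
    {"slide": [0.08, -0.08, 4.4], "dr": [0, 0, -0.1]},
    {"slide": [0, 0, 4], "dr": [0, 0, 0]},
    {"slide": [0, 0, 1.5], "dr": [0, 0, 0]},
    {"slide": [0, 0, 0], "dr": [0, 0, 0]}
  ]
}}

```text
t: 27.7
ee_pos: [461.7, 364.3, 2.0]
tcp_rot: [0.597, 0.803, -0.0, 0.001]
contact_force: [-0.2, 0.7, 1.1]
width: 84.6
grasp_force: 0.0
```

Emit:
{"api": "servo_tool", "payload": {
  "targets": [
    {"slide": [0, 0, 0], "dr": [0, 0, 0]},
    {"slide": [0, 0, 0], "dr": [0, 0, 0]},
    {"slide": [0, 0, 0], "dr": [0, 0, 0]},
    {"slide": [0, 0, 0], "dr": [0, 0, 0]},
    {"slide": [0, 0, 0], "dr": [0, 0, 0]}
  ],
  "jaw": 5
}}

```text
t: 28.32
ee_pos: [462.9, 365.4, 4.4]
tcp_rot: [0.596, 0.803, 0.002, 0.002]
contact_force: [-1.2, -1.8, 6.9]
width: 54.2
grasp_force: 52.1
```

Emit:
{"api": "servo_tool", "payload": {
  "targets": [
    {"slide": [0, 0, -4], "dr": [0, 0, 0]},
    {"slide": [0, 0, -6], "dr": [0, 0, 0]},
    {"slide": [0, 0, -6], "dr": [0, 0, 0]},
    {"slide": [0, 0, -1.6], "dr": [0, 0, 0]},
    {"slide": [0, 0, 0], "dr": [0, 0, 0]}
  ]
}}

```text
t: 28.95
ee_pos: [462.3, 365.5, 180.9]
tcp_rot: [0.596, 0.803, 0.003, 0.002]
contact_force: [0.5, -0.2, -1.2]
width: 54.1
grasp_force: 53.5
```

```bash
python3 - <<'E'
from h import *
s=robot.observe(); print(s['ee_pos'],s['width'])
go(627,41,178,88.4)
E
```

```text
[462.30477256 365.49482967 180.87122068] 54.13841776932506
slide cm [-35.83   6.38   0.33] dr [ 0.36 -0.06 18.41] yaw0 106.81
```

Emit:
{"api": "servo_tool", "payload": {
  "targets": [
    {"slide": [-5.97, 1.06, 0], "dr": [0, 0, 0]},
    {"slide": [-5.97, 1.06, 0], "dr": [0, 0, 0]},
    {"slide": [-5.97, 1.06, 0], "dr": [0, 0, 0]},
    {"slide": [-5.97, 1.06, 0], "dr": [0, 0, 0]},
    {"slide": [-5.97, 1.06, 0], "dr": [0, 0, 0]},
    {"slide": [-5.97, 1.08, 0], "dr": [0, 0, 0]},
    {"slide": [0, 0, 0], "dr": [0.3, 0, 9.2]},
    {"slide": [0, 0, 0], "dr": [0, 0, 9.2]}
  ]
}}

```text
t: 29.95
ee_pos: [625.8, 39.1, 177.4]
tcp_rot: [0.719, 0.695, -0.003, -0.001]
contact_force: [0.4, -0.1, -0.7]
width: 54.1
grasp_force: 53.5
```

Emit:
{"api": "servo_tool", "payload": {
  "targets": [
    {"slide": [0, 0, 0], "dr": [0, 0, 0]},
    {"slide": [0, 0, 0], "dr": [0, 0, 0]}
  ]
}}

```text
t: 30.2
ee_pos: [625.8, 40.6, 178.5]
tcp_rot: [0.716, 0.699, -0.002, -0.0]
contact_force: [0.8, 0.7, 0.2]
width: 54.2
grasp_force: 53.5
```

```bash
cat >> h.py <<'E'
def chk(off,f):
    s=robot.observe(); print(s['ee_pos'].round(1),s['width'],s['grasp_force'])
    go(626.5,41,145,88.4,s); im,c=snap('wrist',f); g=im.astype(int); z=s['ee_pos'][2]-off
    for u in (290,305,340,355,370):
        col=g[222:256,u].sum(axis=1)//3; d=np.diff(col); print(u,[(222+i,d[i]) for i in np.argsort(-abs(d))[:3]])
    print(proj(c,[s['ee_pos'][0],s['ee_pos'][1]+28,z],True),proj(c,[s['ee_pos'][0],s['ee_pos'][1]+28,z+14],True))
E
python3 - <<'E'
from h import *
chk(4.4,'w14.png')
E
```

```text
[625.8  40.6 178.5] 54.177069560881456 53.483986258506775
slide cm [0.05 0.08 3.35] dr [-0.2   0.13  0.23] yaw0 88.63
290 [(np.int64(238), np.int64(-57)), (np.int64(248), np.int64(46)), (np.int64(247), np.int64(41))]
305 [(np.int64(225), np.int64(-49)), (np.int64(247), np.int64(44)), (np.int64(226), np.int64(-41))]
340 [(np.int64(238), np.int64(-67)), (np.int64(226), np.int64(-58)), (np.int64(234), np.int64(50))]
355 [(np.int64(240), np.int64(-47)), (np.int64(239), np.int64(-45)), (np.int64(247), np.int64(42))]
370 [(np.int64(247), np.int64(43)), (np.int64(248), np.int64(27)), (np.int64(246), np.int64(21))]
(np.float64(317.2657059875191), np.float64(235.47257032000965)) (np.float64(316.91395400457475), np.float64(245.35163142938114))
```

Emit:
{"api": "servo_tool", "payload": {
  "targets": [
    {"slide": [0.0, 0.06, 0], "dr": [-0.2, 0.1, 0.2]},
    {"slide": [0, 0, 2], "dr": [0, 0, 0]},
    {"slide": [0, 0, 2], "dr": [0, 0, 0]},
    {"slide": [0, 0, 0], "dr": [0, 0, 0]}
  ]
}}

```text
t: 30.75
ee_pos: [625.8, 40.5, 138.0]
tcp_rot: [0.718, 0.696, -0.001, -0.0]
contact_force: [-0.1, 0.3, -1.0]
width: 54.1
grasp_force: 53.5
```

```bash
python3 - <<'E'
from h import *
go(626.3,41,107,88.4)
E
```

```text
slide cm [0.05 0.05 3.09] dr [-0.09  0.03 -0.13] yaw0 88.27
```

Emit:
{"api": "servo_tool", "payload": {
  "targets": [
    {"slide": [0.05, 0.03, 0.5], "dr": [0, 0, 0]},
    {"slide": [0, 0, 1], "dr": [0, 0, 0]},
    {"slide": [0, 0, 1], "dr": [0, 0, 0]},
    {"slide": [0, 0, 0.4], "dr": [0, 0, 0]},
    {"slide": [0, 0, 0.2], "dr": [0, 0, 0]},
    {"slide": [0, 0, 0], "dr": [0, 0, 0]},
    {"slide": [0, 0, 0], "dr": [0, 0, 0]}
  ]
}}

```text
t: 31.62
ee_pos: [627.3, 40.9, 108.5]
tcp_rot: [0.718, 0.696, 0.0, 0.001]
contact_force: [0.3, -0.1, -0.5]
width: 54.0
grasp_force: 53.5
```

Emit:
{"api": "servo_tool", "payload": {
  "targets": [
    {"slide": [0, 0, 0], "dr": [0, 0, 0]},
    {"slide": [0, 0, 0], "dr": [0, 0, 0]},
    {"slide": [0, 0, 0], "dr": [0, 0, 0]}
  ],
  "jaw": 6.8
}}

```text
t: 32.0
ee_pos: [627.2, 40.9, 108.3]
tcp_rot: [0.718, 0.696, 0.0, 0.001]
contact_force: [-0.1, -0.7, -0.7]
width: 67.9
grasp_force: 0.0
```

Emit:
{"api": "servo_tool", "payload": {
  "targets": [
    {"slide": [0, 0, -4], "dr": [0, 0, 0]},
    {"slide": [0, 0, -6], "dr": [0, 0, 0]},
    {"slide": [0, 0, -1.5], "dr": [0, 0, 0]},
    {"slide": [0, 0, 0], "dr": [0, 0, 0]},
    {"slide": [0, 0, 0], "dr": [0, 0, 0]}
  ],
  "jaw": 8.5
}}

```text
t: 32.62
ee_pos: [626.3, 40.8, 221.4]
tcp_rot: [0.718, 0.696, -0.001, -0.0]
contact_force: [0.5, -0.0, -0.1]
width: 85.1
grasp_force: 0.0
```

```bash
python3 - <<'E'
from h import *
print(robot.observe()['t'])
blobs('top',z=14,f='t15.png',amin=250,amax=700)
im,c=snap('wrist','w15.png'); cv2.imwrite('pics/c15.png',cv2.resize(im[150:310,230:400,::-1],None,fx=3.5,fy=3.5,interpolation=cv2.INTER_CUBIC))
go(334,279.8,110,105.5)
E
```

```text
32.625
507 [553. 172.] [ 720.3 -487.2] [60.1 61.9] 44.3
579 [238. 330.] [332.  278.3] [57.4 56.7] 15.6
310 [341. 394.] [190.9  35.7] [133.5  25.2] 3.9
slide cm [ 22.98 -29.94  11.18] dr [ -0.11   0.02 -17.28] yaw0 88.22
```

Emit:
{"api": "servo_tool", "payload": {
  "targets": [
    {"slide": [3.28, -4.28, 0], "dr": [0, 0, 0]},
    {"slide": [3.28, -4.28, 0], "dr": [0, 0, 0]},
    {"slide": [3.28, -4.28, 1.8], "dr": [0, 0, 0]},
    {"slide": [3.28, -4.28, 2.2], "dr": [0, 0, 0]},
    {"slide": [3.28, -4.28, 2.2], "dr": [0, 0, 0]},
    {"slide": [3.28, -4.28, 2.5], "dr": [0, 0, 0]},
    {"slide": [3.3, -4.26, 2.5], "dr": [0, 0, 0]},
    {"slide": [0, 0, 0], "dr": [0, 0, -8.6]}
  ]
}}

```text
t: 33.72
ee_pos: [330.8, 280.2, 108.3]
tcp_rot: [0.661, 0.75, -0.002, -0.0]
contact_force: [0.8, -0.2, -0.3]
width: 84.9
grasp_force: 0.0
```

Emit:
{"api": "servo_tool", "payload": {
  "targets": [
    {"slide": [0, 0, 0], "dr": [0, 0, -8.6]},
    {"slide": [0, 0, 0], "dr": [0, 0, 0]},
    {"slide": [0, 0, 0], "dr": [0, 0, 0]}
  ]
}}

```text
t: 34.1
ee_pos: [334.9, 279.6, 110.4]
tcp_rot: [0.607, 0.794, -0.0, 0.0]
contact_force: [-0.7, 0.2, 0.1]
width: 84.9
grasp_force: 0.0
```

```bash
python3 - <<'E'
from h import *
blobs(z=14,f='w16.png',amax=15000,amin=3000)
go(333.8,280.1,1.5,105.5)
E
```

```text
5181 [120. 172.] [180.4 285.4] [262.   25.7] 87.2
9824 [208. 169.] [244.9 291.9] [263.7  39.7] 89.6
4516 [153. 192.] [210.2 250. ] [220.5  26. ] 90.0
6898 [318. 236.] [333.6 280.9] [56.2 57.2] 15.3
slide cm [ 0.09 -0.11 10.9 ] dr [ 0.02  0.05 -0.26] yaw0 105.24
```

Emit:
{"api": "servo_tool", "payload": {
  "targets": [
    {"slide": [0.1, -0.1, 5], "dr": [0, 0, -0.2]},
    {"slide": [0, 0, 4.4], "dr": [0, 0, 0]},
    {"slide": [0, 0, 1.5], "dr": [0, 0, 0]},
    {"slide": [0, 0, 0], "dr": [0, 0, 0]}
  ]
}}

```text
t: 34.65
ee_pos: [333.3, 279.7, 0.8]
tcp_rot: [0.605, 0.796, -0.001, 0.0]
contact_force: [0.5, 0.8, 0.0]
width: 84.9
grasp_force: 0.0
```

Emit:
{"api": "servo_tool", "payload": {
  "targets": [
    {"slide": [0, 0, 0], "dr": [0, 0, 0]},
    {"slide": [0, 0, 0], "dr": [0, 0, 0]},
    {"slide": [0, 0, 0], "dr": [0, 0, 0]},
    {"slide": [0, 0, 0], "dr": [0, 0, 0]},
    {"slide": [0, 0, 0], "dr": [0, 0, 0]}
  ],
  "jaw": 5
}}

```text
t: 35.28
ee_pos: [334.7, 281.0, 3.1]
tcp_rot: [0.605, 0.796, 0.001, 0.001]
contact_force: [-0.8, -0.4, 8.3]
width: 54.2
grasp_force: 51.6
```

Emit:
{"api": "servo_tool", "payload": {
  "targets": [
    {"slide": [0, 0, -4], "dr": [0, 0, 0]},
    {"slide": [0, 0, -6], "dr": [0, 0, 0]},
    {"slide": [0, 0, -6], "dr": [0, 0, 0]},
    {"slide": [0, 0, -2.5], "dr": [0, 0, 0]},
    {"slide": [0, 0, 0], "dr": [0, 0, 0]}
  ]
}}

```text
t: 35.9
ee_pos: [334.8, 281.5, 189.4]
tcp_rot: [0.605, 0.797, 0.003, 0.001]
contact_force: [0.2, 0.5, -1.0]
width: 54.3
grasp_force: 54.1
```

```bash
python3 - <<'E'
from h import *
s=robot.observe(); print(s['ee_pos'],s['width'])
go(627,41,188,88.4)
E
```

```text
[334.82400923 281.50243272 189.4047318 ] 54.29433529408942
slide cm [-31.02  21.67   0.22] dr [ 0.32 -0.14 17.2 ] yaw0 105.6
```

Emit:
{"api": "servo_tool", "payload": {
  "targets": [
    {"slide": [-4.43, 3.1, 0], "dr": [0, 0, 0]},
    {"slide": [-4.43, 3.1, 0], "dr": [0, 0, 0]},
    {"slide": [-4.43, 3.1, 0], "dr": [0, 0, 0]},
    {"slide": [-4.43, 3.1, 0], "dr": [0, 0, 0]},
    {"slide": [-4.43, 3.1, 0], "dr": [0, 0, 0]},
    {"slide": [-4.43, 3.1, 0], "dr": [0, 0, 0]},
    {"slide": [-4.44, 3.07, 0], "dr": [0, 0, 0]},
    {"slide": [0, 0, 0], "dr": [0.3, -0.1, 8.6]}
  ]
}}

```text
t: 36.9
ee_pos: [627.7, 37.4, 184.9]
tcp_rot: [0.665, 0.747, -0.003, -0.001]
contact_force: [0.8, 1.5, -0.8]
width: 53.8
grasp_force: 54.1
```

Emit:
{"api": "servo_tool", "payload": {
  "targets": [
    {"slide": [0, 0, 0], "dr": [0, 0, 8.6]},
    {"slide": [0, 0, 0], "dr": [0, 0, 0]},
    {"slide": [0, 0, 0], "dr": [0, 0, 0]}
  ]
}}

```text
t: 37.28
ee_pos: [625.6, 40.3, 186.6]
tcp_rot: [0.716, 0.698, -0.003, -0.0]
contact_force: [0.1, -0.1, 0.4]
width: 54.5
grasp_force: 54.1
```

```bash
python3 - <<'E'
from h import *
chk(3.1,'w17.png')
im=cv2.imread('pics/w17.png'); cv2.imwrite('pics/c17.png',cv2.resize(im[150:410,220:430],None,fx=2.3,fy=2.3,interpolation=cv2.INTER_CUBIC))
E
```

```text
[625.6  40.3 186.6] 54.49758740025546 54.09587323665619
slide cm [0.09 0.1  4.16] dr [-0.26  0.19  0.21] yaw0 88.61
290 [(np.int64(240), np.int64(-65)), (np.int64(249), np.int64(41)), (np.int64(248), np.int64(29))]
305 [(np.int64(226), np.int64(-73)), (np.int64(249), np.int64(38)), (np.int64(248), np.int64(27))]
340 [(np.int64(226), np.int64(-73)), (np.int64(249), np.int64(33)), (np.int64(248), np.int64(32))]
355 [(np.int64(240), np.int64(-68)), (np.int64(249), np.int64(36)), (np.int64(248), np.int64(31))]
370 [(np.int64(240), np.int64(-42)), (np.int64(249), np.int64(33)), (np.int64(248), np.int64(32))]
(np.float64(317.28830531540046), np.float64(236.30832564505954)) (np.float64(316.8965838857081), np.float64(246.40096467838637))
```

View pics/c17.png

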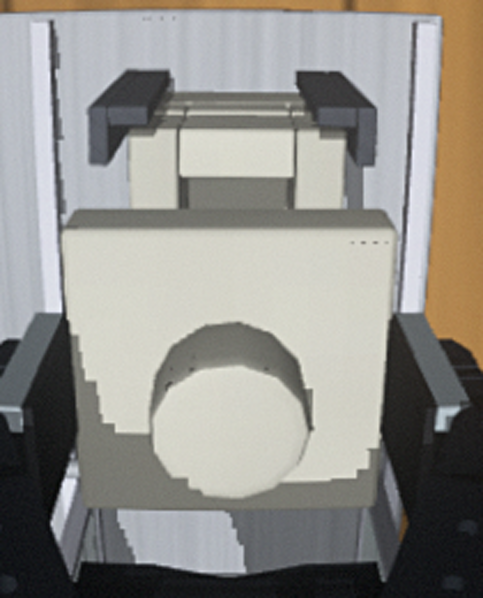

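Emit:
{"api": "servo_tool", "payload": {
  "targets": [
    {"slide": [0.05, 0.1, 0], "dr": [-0.2, 0.1, 0.2]},
    {"slide": [0, 0, 2.5], "dr": [0, 0, 0]},
    {"slide": [0, 0, 2], "dr": [0, 0, 0]},
    {"slide": [0, 0, 0], "dr": [0, 0, 0]}
  ]
}}

```text
t: 37.83
ee_pos: [626.0, 40.7, 140.9]
tcp_rot: [0.718, 0.696, -0.002, -0.0]
contact_force: [-0.8, 0.8, 0.9]
width: 54.2
grasp_force: 54.1
```

```bash
python3 - <<'E'
from h import *
go(626.3,41.2,119.5,88.4)
E
```

```text
slide cm [0.06 0.04 2.14] dr [-0.16  0.1  -0.14] yaw0 88.26
```

Emit:
{"api": "servo_tool", "payload": {
  "targets": [
    {"slide": [0.06, 0.0, 0.5], "dr": [0, 0, 0]},
    {"slide": [0, 0, 0.8], "dr": [0, 0, 0]},
    {"slide": [0, 0, 0.7], "dr": [0, 0, 0]},
    {"slide": [0, 0, 0.3], "dr": [0, 0, 0]},
    {"slide": [0, 0, 0], "dr": [0, 0, 0]},
    {"slide": [0, 0, 0], "dr": [0, 0, 0]}
  ]
}}

```text
t: 38.58
ee_pos: [627.1, 41.2, 119.3]
tcp_rot: [0.718, 0.696, -0.001, 0.001]
contact_force: [-0.5, 0.1, 1.2]
width: 54.0
grasp_force: 54.3
```

Emit:
{"api": "servo_tool", "payload": {
  "targets": [
    {"slide": [0, 0, 0], "dr": [0, 0, 0]},
    {"slide": [0, 0, 0], "dr": [0, 0, 0]},
    {"slide": [0, 0, 0], "dr": [0, 0, 0]}
  ],
  "jaw": 6.8
}}

```text
t: 38.95
ee_pos: [627.0, 41.2, 119.1]
tcp_rot: [0.718, 0.696, -0.001, 0.0]
contact_force: [-0.4, 0.1, 0.7]
width: 68.0
grasp_force: 0.0
```

Emit:
{"api": "servo_tool", "payload": {
  "targets": [
    {"slide": [0, 0, -4], "dr": [0, 0, 0]},
    {"slide": [0, 0, -6], "dr": [0, 0, 0]},
    {"slide": [0, 0, -6], "dr": [0, 0, 0]},
    {"slide": [0, 0, 0], "dr": [0, 0, 0]},
    {"slide": [0, 0, 0], "dr": [0, 0, 0]}
  ]
}}

```text
t: 39.58
ee_pos: [627.0, 41.4, 278.9]
tcp_rot: [0.718, 0.696, -0.001, 0.0]
contact_force: [-0.1, -0.7, -1.1]
width: 67.9
grasp_force: 0.0
```

```bash
python3 - <<'E'
from h import *
s=robot.observe(); print(s['t'])
im,c=snap('wrist','w18.png')
a=cv2.resize(im[130:330,220:440,::-1],None,fx=3,fy=3,interpolation=cv2.INTER_CUBIC); cv2.imwrite('pics/c18.png',a)
go(478.5,-68,140,88.4)
E
```

```text
39.575
slide cm [-11.37 -14.43  13.85] dr [-0.11  0.1  -0.18] yaw0 88.22
```

View pics/c18.png

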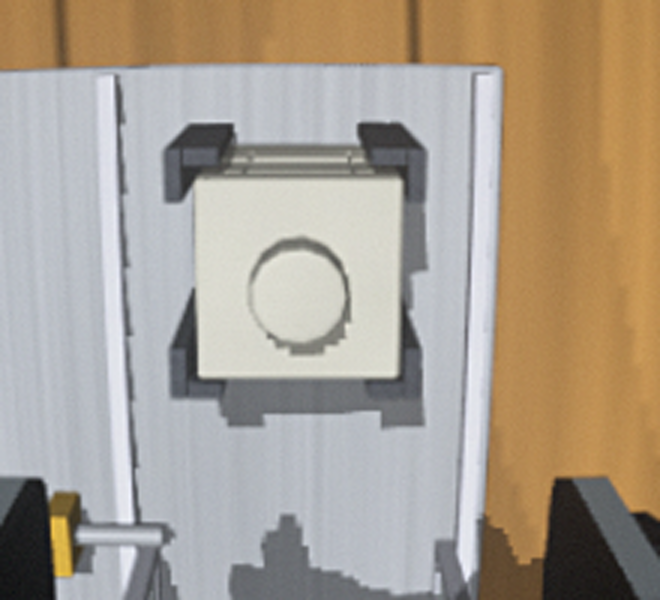

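```bash
python3 - <<'E'
from h import *
c=load('w18.png'); k=lambda u,v,z:at(c,220+u/3,130+v/3,z,True)[:2]
for P,z in (([(165,148),(427,150),(418,397),(171,397)],125),([(196,177),(404,177),(402,378),(198,378)],130)):
    Q=np.array([k(u,v,z) for u,v in P]); print(Q.round(1).tolist(),Q.mean(0).round(1))
print('rod tip',k(165,534,65),'bracket',k(66,535,70))
c=load('w1.png'); print(at(c,482,239,107,True),at(c,481,236,107,True))
c=load('top0.png'); print(at(c,305+288/3.47,165+357/3.47,107), at(c,305+285/3.47,165+272/3.47,70), at(c,305+285/3.47,165+318/3.47,70))
go(478,-66.5,160,88.4)
E
```

```text
[[592.5, 76.4], [662.6, 73.8], [659.9, 4.0], [590.1, 6.0]] [626.3  40. ]
[[601.0, 68.9], [655.9, 67.3], [655.0, 11.5], [598.6, 13.1]] [627.6  40.2]
rod tip [576.28929009 -66.82407364] bracket [541.25524616 -64.50549859]
[480.17172524 -65.44795822 107.        ] [482.97296549 -63.68258915 107.        ]
[476.81346204 -65.5988839  107.        ] [535.31543735 -68.94442134  70.        ] [504.74169092 -68.65161293  70.        ]
slide cm [-11.23 -14.49  11.85] dr [-0.11  0.1  -0.18] yaw0 88.22
```

Emit:
{"api": "servo_tool", "payload": {
  "targets": [
    {"slide": [-2, -5, 0], "dr": [0, 0, 0]},
    {"slide": [-3, -5, 0], "dr": [0, 0, 0]},
    {"slide": [-3.2, -4.49, 0], "dr": [0, 0, 0]},
    {"slide": [-3.03, 0, 4], "dr": [0, 0, 0]},
    {"slide": [0, 0, 5.5], "dr": [0, 0, 0]},
    {"slide": [0, 0, 2.5], "dr": [0, 0, 0]},
    {"slide": [0, 0, 0], "dr": [0, 0, 0]},
    {"slide": [0, 0, 0], "dr": [0, 0, 0]}
  ],
  "jaw": 4.5,
  "force": 30
}}

```text
t: 40.62
ee_pos: [478.8, -66.5, 159.8]
tcp_rot: [0.718, 0.696, -0.001, 0.0]
contact_force: [0.5, -0.3, 0.4]
width: 44.7
grasp_force: 0.0
```

```bash
python3 - <<'E'
from h import *
go(478,-66,86,88.4)
im,c=snap('wrist','w19.png')
print(proj(c,[478,-66,107],True),proj(c,[478,-66,57],True))
g=im[150:470,180:460,::-1]; cv2.imwrite('pics/c19.png',cv2.resize(g,None,fx=1.8,fy=1.8,interpolation=cv2.INTER_CUBIC))
E
```

```text
slide cm [ 0.05 -0.08  7.38] dr [-0.02  0.09 -0.17] yaw0 88.23
(np.float64(317.44942687481654), np.float64(260.303288060705)) (np.float64(317.8622837173897), np.float64(236.41721132914208))
```

View pics/c19.png

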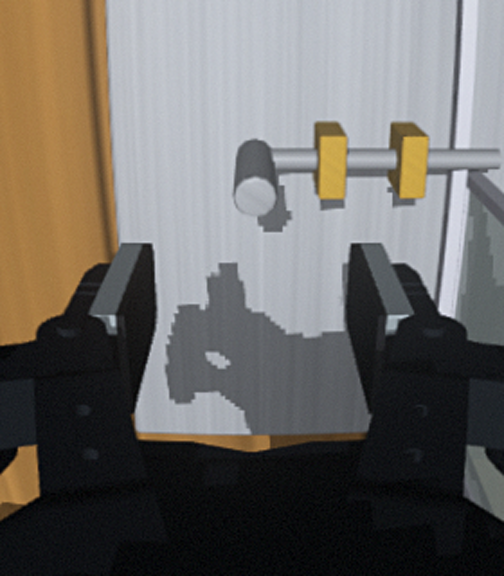

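Emit:
{"api": "servo_tool", "payload": {
  "targets": [
    {"slide": [0.05, 0.05, 3], "dr": [0, 0, 0]},
    {"slide": [0, 0, 3], "dr": [0, 0, 0]},
    {"slide": [0, 0, 1.2], "dr": [0, 0, 0]},
    {"slide": [0, 0, 0], "dr": [0, 0, 0]}
  ]
}}

```text
t: 41.18
ee_pos: [479.3, -66.1, 87.7]
tcp_rot: [0.718, 0.696, -0.001, 0.0]
contact_force: [-0.4, -0.6, 0.4]
width: 45.3
grasp_force: 0.0
```

Emit:
{"api": "servo_tool", "payload": {
  "targets": [
    {"slide": [0, 0, 0], "dr": [0, 0, 0]},
    {"slide": [0, 0, 0], "dr": [0, 0, 0]},
    {"slide": [0, 0, 0], "dr": [0, 0, 0]},
    {"slide": [0, 0, 0], "dr": [0, 0, 0]},
    {"slide": [0, 0, 0], "dr": [0, 0, 0]}
  ],
  "jaw": 0.8
}}

```text
t: 41.8
ee_pos: [479.9, -66.2, 88.5]
tcp_rot: [0.718, 0.696, 0.0, 0.001]
contact_force: [-1.0, -0.6, 6.7]
width: 12.8
grasp_force: 29.3
```

Emit:
{"api": "servo_tool", "payload": {
  "targets": [
    {"slide": [0, -0.8, 0], "dr": [0, 0, 0]},
    {"slide": [0, -1, 0], "dr": [0, 0, 0]},
    {"slide": [0, -0.8, 0], "dr": [0, 0, 0]},
    {"slide": [0, -0.45, 0], "dr": [0, 0, 0]},
    {"slide": [0, 0, 0], "dr": [0, 0, 0]},
    {"slide": [0, 0, 0], "dr": [0, 0, 0]}
  ]
}}

```text
t: 42.55
ee_pos: [452.6, -65.5, 88.6]
tcp_rot: [0.718, 0.696, 0.002, 0.003]
contact_force: [12.6, -0.1, -5.0]
width: 12.3
grasp_force: 30.0
```

Emit:
{"api": "servo_tool", "payload": {
  "targets": [
    {"slide": [0, -0.3, 0], "dr": [0, 0, 0]},
    {"slide": [0, 0, 0], "dr": [0, 0, 0]},
    {"slide": [0, 0, 0], "dr": [0, 0, 0]}
  ]
}}

```text
t: 42.92
ee_pos: [452.3, -65.5, 88.8]
tcp_rot: [0.718, 0.696, 0.004, 0.005]
contact_force: [23.3, -0.2, -15.5]
width: 12.5
grasp_force: 29.6
```

Emit:
{"api": "servo_tool", "payload": {
  "targets": [
    {"slide": [0, 0.5, 0], "dr": [0, 0, 0]},
    {"slide": [0, 0, 0], "dr": [0, 0, 0]},
    {"slide": [0, 0, 0], "dr": [0, 0, 0]}
  ]
}}

```text
t: 43.3
ee_pos: [452.8, -65.5, 88.5]
tcp_rot: [0.718, 0.696, 0.001, 0.002]
contact_force: [5.6, 0.4, 3.9]
width: 12.5
grasp_force: 31.2
```

Emit:
{"api": "servo_tool", "payload": {
  "targets": [
    {"slide": [0, 0, 0], "dr": [0, 0, 0]},
    {"slide": [0, 0, 0], "dr": [0, 0, 0]},
    {"slide": [0, 0, 0], "dr": [0, 0, 0]}
  ],
  "jaw": 3.5
}}

```text
t: 43.68
ee_pos: [450.1, -65.2, 87.2]
tcp_rot: [0.718, 0.696, -0.001, 0.0]
contact_force: [0.4, -0.2, 0.4]
width: 35.2
grasp_force: 0.0
```

Emit:
{"api": "servo_tool", "payload": {
  "targets": [
    {"slide": [0, 0, -5], "dr": [0, 0, 0]},
    {"slide": [0, 0, -6], "dr": [0, 0, 0]},
    {"slide": [0, 0, -6], "dr": [0, 0, 0]},
    {"slide": [-3, 0, 0], "dr": [0, 0, 0]},
    {"slide": [0, 0, 0], "dr": [0, 0, 0]}
  ],
  "jaw": 7.2
}}

```text
t: 44.3
ee_pos: [449.8, -96.0, 257.8]
tcp_rot: [0.719, 0.695, -0.001, 0.001]
contact_force: [-0.4, 0.4, 0.2]
width: 71.8
grasp_force: 0.0
```

```bash
python3 - <<'E'
from h import *
go(617,-138,270,88.4)
im,c=snap('top','t20.png'); m=(im[165:260,390:470].max(axis=2)<50).astype(np.uint8)
n,l,s,ce=cv2.connectedComponentsWithStats(m)
print([(s[i],ce[i]+[390,165]) for i in range(1,n) if s[i,4]>30])
for u,v in ((428,197),(427,195)): print(at(c,u,v,199))
print(at(c,388,267,107))
g=im[255:285,350:410]; print(g.sum(axis=2)[12]//3)
E
```

```text
slide cm [-3.65 16.85 -1.21] dr [ 0.03  0.11 -0.28] yaw0 88.12
[(array([ 33,  21,  10,  24, 209], dtype=int32), array([427.30143541, 197.51196172])), (array([ 47,  39,  27,  56, 897], dtype=int32), array([451.39799331, 236.06243032])), (array([ 23,  71,  13,  24, 115], dtype=int32), array([418.47826087, 246.66956522]))]
[ 616.52584529 -136.76699614  199.        ]
[ 620.67422381 -134.80721961  199.        ]
[478.75890774 -65.62428773 107.        ]
[214 216 215 216 216 215 217 216 216 217 216 218 216 217 217 219 216 217
 218 217 217 218 218 219 218 218 219 220 217 219 219 219 221 218 184 202
 207 156 119 122 199 219 218 215 217 216 215 214 214 214 214 213 213 211
 212 212 214 218 179  88]
```

```bash
python3 - <<'E'
import cv2
for f in('top0','t20'):
    g=cv2.imread('pics/%s.png'%f,0); print(f,[g[r,384:391].tolist() for r in range(258,290,2)])
E
```

```text
top0 [[133, 148, 155, 143, 140, 140, 143], [171, 179, 192, 155, 110, 105, 174], [173, 182, 190, 149, 109, 105, 177], [165, 178, 187, 147, 114, 121, 179], [133, 117, 172, 196, 195, 192, 179], [75, 121, 194, 208, 201, 200, 197], [95, 75, 104, 142, 156, 147, 130], [197, 183, 182, 182, 195, 203, 202], [205, 204, 204, 205, 205, 204, 203], [199, 200, 200, 200, 200, 202, 200], [200, 197, 200, 199, 200, 200, 197], [201, 200, 201, 202, 201, 201, 202], [201, 200, 200, 198, 200, 200, 200], [202, 203, 202, 202, 200, 200, 200], [202, 201, 201, 204, 202, 202, 202], [200, 198, 200, 199, 201, 198, 199]]
t20 [[147, 161, 168, 159, 153, 154, 154], [186, 195, 208, 170, 121, 113, 192], [186, 197, 208, 165, 119, 118, 192], [180, 193, 209, 159, 118, 120, 195], [180, 198, 206, 157, 117, 120, 192], [186, 199, 207, 158, 119, 124, 201], [185, 207, 210, 153, 112, 121, 197], [189, 208, 208, 148, 111, 122, 197], [192, 212, 208, 144, 114, 126, 201], [195, 212, 206, 136, 118, 124, 157], [130, 114, 180, 211, 213, 199, 167], [89, 179, 225, 223, 216, 215, 208], [103, 87, 138, 173, 186, 185, 158], [212, 206, 207, 215, 219, 218, 219], [218, 218, 217, 216, 218, 217, 217], [216, 217, 215, 216, 215, 216, 215]]
```

Emit:
{"api": "servo_tool", "payload": {
  "targets": [
    {"slide": [-0.94, 4.2, -0.3], "dr": [0, 0, 0]},
    {"slide": [-0.94, 4.2, -0.3], "dr": [0, 0, 0]},
    {"slide": [-0.94, 4.2, -0.3], "dr": [0, 0, 0]},
    {"slide": [-0.94, 4.2, -0.3], "dr": [0, 0, -0.3]},
    {"slide": [0, 0, 0], "dr": [0, 0, 0]},
    {"slide": [0, 0, 0], "dr": [0, 0, 0]}
  ]
}}

```text
t: 45.1
ee_pos: [615.8, -137.0, 268.3]
tcp_rot: [0.716, 0.698, -0.001, -0.001]
contact_force: [-0.1, -0.6, -0.4]
width: 71.9
grasp_force: 0.0
```

```bash
python3 - <<'E'
from h import *
go(617,-138.5,171,88.4)
im,c=snap('wrist','w21.png')
m=(im.max(axis=2)<60).astype(np.uint8); m[:, :250]=0; m[:,390:]=0; m[340:]=0
n,l,s,ce=cv2.connectedComponentsWithStats(m)
print([(s[i].tolist(),ce[i].round()) for i in range(1,n) if s[i,4]>100])
for x in(-23,23):
  for y in (-8,8): print(np.round(proj(c,[617+x,-138.5+y,199],True)),np.round(proj(c,[617+x,-138.5+y,159],True)))
E
```

```text
slide cm [-0.14  0.15  9.73] dr [-0.16  0.05  0.13] yaw0 88.53
[([282, 39, 22, 23, 323], array([294.,  52.])), ([348, 40, 24, 22, 333], array([358.,  52.])), ([291, 228, 74, 37, 2604], array([327., 246.]))]
[284. 268.] [289. 248.]
[282. 242.] [288. 226.]
[359. 266.] [354. 247.]
[360. 241.] [354. 225.]
```

Emit:
{"api": "servo_tool", "payload": {
  "targets": [
    {"slide": [-0.15, 0.5, 1], "dr": [0, 0, 0]},
    {"slide": [0, 0, 4], "dr": [0, 0, 0.1]},
    {"slide": [0, 0, 3.5], "dr": [0, 0, 0]},
    {"slide": [0, 0, 1.2], "dr": [0, 0, 0]},
    {"slide": [0, 0, 0], "dr": [0, 0, 0]}
  ]
}}

```text
t: 45.78
ee_pos: [621.0, -139.4, 172.4]
tcp_rot: [0.717, 0.697, -0.001, 0.0]
contact_force: [1.7, -0.6, 0.2]
width: 72.0
grasp_force: 0.0
```

Emit:
{"api": "servo_tool", "payload": {
  "targets": [
    {"slide": [0, 0, 0], "dr": [0, 0, 0]},
    {"slide": [0, 0, 0], "dr": [0, 0, 0]},
    {"slide": [0, 0, 0], "dr": [0, 0, 0]},
    {"slide": [0, 0, 0], "dr": [0, 0, 0]}
  ],
  "jaw": 4,
  "force": 40
}}

```text
t: 46.28
ee_pos: [620.9, -139.7, 174.3]
tcp_rot: [0.717, 0.697, -0.001, 0.001]
contact_force: [-6.2, -0.2, 7.7]
width: 45.4
grasp_force: 42.8
```

Emit:
{"api": "servo_tool", "payload": {
  "targets": [
    {"slide": [1.5, 0, 0], "dr": [0, 0, 0]},
    {"slide": [2.5, 0, 0], "dr": [0, 0, 0]},
    {"slide": [3, 0, 0], "dr": [0, 0, 0]},
    {"slide": [3, 0, 0], "dr": [0, 0, 0]},
    {"slide": [3, 0, 0], "dr": [0, 0, 0]},
    {"slide": [2.5, 0, 0], "dr": [0, 0, 0]},
    {"slide": [1.5, 0, 0], "dr": [0, 0, 0]},
    {"slide": [0.8, 0, 0], "dr": [0, 0, 0]}
  ]
}}

```text
t: 47.28
ee_pos: [626.1, 38.9, 174.3]
tcp_rot: [0.717, 0.697, -0.0, 0.001]
contact_force: [-5.9, -2.6, 8.9]
width: 45.3
grasp_force: 43.0
```

Emit:
{"api": "servo_tool", "payload": {
  "targets": [
    {"slide": [0.2, 0, 0], "dr": [0, 0, 0]},
    {"slide": [0.2, 0, 0], "dr": [0, 0, 0]},
    {"slide": [0, 0, 0], "dr": [0, 0, 0]}
  ]
}}

```text
t: 47.65
ee_pos: [626.1, 39.2, 174.3]
tcp_rot: [0.717, 0.697, -0.002, 0.003]
contact_force: [-6.0, -15.2, 9.0]
width: 45.0
grasp_force: 43.1
```

Emit:
{"api": "servo_tool", "payload": {
  "targets": [
    {"slide": [-0.3, 0, 0], "dr": [0, 0, 0]},
    {"slide": [0, 0, 0], "dr": [0, 0, 0]},
    {"slide": [0, 0, 0], "dr": [0, 0, 0]},
    {"slide": [0, 0, 0], "dr": [0, 0, 0]}
  ],
  "jaw": 7
}}

```text
t: 48.15
ee_pos: [626.5, 39.6, 172.2]
tcp_rot: [0.717, 0.697, -0.001, 0.0]
contact_force: [1.3, 0.2, 0.7]
width: 69.9
grasp_force: 0.0
```

Emit:
{"api": "servo_tool", "payload": {
  "targets": [
    {"slide": [0, 0, -4], "dr": [0, 0, 0]},
    {"slide": [0, 0, -5], "dr": [0, 0, 0]},
    {"slide": [0, -2, -3], "dr": [0, 0, 0]},
    {"slide": [0, -4, 0], "dr": [0, 0, 0]},
    {"slide": [0, -5, 0], "dr": [0, 0, 0]},
    {"slide": [0, 0, 0], "dr": [0, 0, 0]}
  ]
}}

```text
t: 48.9
ee_pos: [513.5, 42.8, 293.0]
tcp_rot: [0.717, 0.697, -0.001, 0.0]
contact_force: [-0.0, -0.6, -0.7]
width: 70.2
grasp_force: 0.0
```

```bash
python3 - <<'E'
from h import *
go(441,-330,200,88.4)
im,c=snap('top','t22.png'); m=(im[165:260,320:470].max(axis=2)<50).astype(np.uint8)
n,l,s,ce=cv2.connectedComponentsWithStats(m)
print([(s[i].tolist(),(ce[i]+[320,165]).round()) for i in range(1,n) if s[i,4]>30])
E
```

```text
slide cm [-37.45  -6.23   9.36] dr [-0.03  0.08  0.05] yaw0 88.45
[([0, 12, 5, 47, 70], array([322., 202.]))]
```

Emit:
{"api": "servo_tool", "payload": {
  "targets": [
    {"slide": [-5.7, -0.9, 0], "dr": [0, 0, 0]},
    {"slide": [-5.7, -0.9, 0], "dr": [0, 0, 0]},
    {"slide": [-5.7, -0.9, 0], "dr": [0, 0, 0]},
    {"slide": [-5.7, -0.9, 0], "dr": [0, 0, 0]},
    {"slide": [-5.7, -0.9, 1.5], "dr": [0, 0, 0]},
    {"slide": [-5.7, -0.9, 1.5], "dr": [0, 0, 0]},
    {"slide": [-5.7, -0.9, 1.5], "dr": [0, 0, 0]},
    {"slide": [0, 0, 5], "dr": [0, 0, 0]}
  ],
  "jaw": 0
}}

```text
t: 49.95
ee_pos: [443.8, -360.3, 198.1]
tcp_rot: [0.718, 0.696, -0.001, 0.003]
contact_force: [2.0, -0.5, -1.8]
width: -0.4
grasp_force: 0.0
```

Emit:
{"api": "servo_tool", "payload": {
  "targets": [
    {"slide": [0, 0, 4], "dr": [0, 0, 0]},
    {"slide": [0, 0, 0], "dr": [0, 0, 0]},
    {"slide": [0, 0, 0], "dr": [0, 0, 0]}
  ]
}}

```text
t: 50.32
ee_pos: [443.6, -355.4, 159.1]
tcp_rot: [0.717, 0.697, -0.001, 0.001]
contact_force: [-0.6, 0.2, 1.0]
width: -0.2
grasp_force: 0.0
```

```bash
python3 - <<'E'
from h import *
go(441,-356.5,76,88.4)
im,c=snap('wrist','w23.png')
u,v=proj(c,[441,-356.5,72],True); print(u,v)
m=(im.max(axis=2)<45).astype(np.uint8); m[300:]=0
n,l,s,ce=cv2.connectedComponentsWithStats(m)
for i in range(1,n):
    if s[i,4]>100: print(s[i].tolist(),ce[i].round(),at(c,*ce[i],72,True).round(1))
im,c=snap('top','t23.png'); m=(im[165:260,320:470].max(axis=2)<50).astype(np.uint8)
n,l,s,ce=cv2.connectedComponentsWithStats(m)
for i in range(1,n):
    if s[i,4]>30: print(s[i].tolist(),(ce[i]+[320,165]).round(),at(c,*(ce[i]+[320,165]),190).round(1))
E
```

```text
slide cm [-0.1  -0.26  8.31] dr [0.06 0.14 0.03] yaw0 88.43
314.95164533261055 245.12365676927865
[18, 18, 8, 24, 144] [342. 195.] [622.4  39.5 190. ]
```

```bash
python3 - <<'E'
from h import *
c=load('w23.png'); im=cv2.imread('pics/w23.png'); g=im.max(axis=2)
print(g[200:300:6,270:375:6])
for T in(55,70,90):
    m=(g<T).astype(np.uint8); m[330:]=0; m[:,:230]=0;m[:,400:]=0
    n,l,s,ce=cv2.connectedComponentsWithStats(m)
    for i in range(1,n):
        if s[i,4]>200: print(T,s[i].tolist(),ce[i].round(),at(c,*ce[i],72,True).round(1))
E
```

```text
[[143 216 217 214 213 212 212 209 207 208 212 213 209 207 211 212 210 211]
 [188 216 215 212 211 210 212 148 142 153 215 215 209 212 209 212 208 204]
 [194 214 209 212 215 151 250 238 237 236 241 121 214 212 208 213 211 187]
 [201 213 212 211 216 233 238 238 239 236 231 233 188 210 211 210 210 169]
 [201 214 212 154 235 236  60  53  72  56  86 232 235 147 206 211 210 136]
 [199 212 212 237 234  47  70  64  63  64  68  51 234 237 210 209 210  85]
 [205 210 213 237 238  61  65  64  62  64  62  61 242 235 177 209 212  59]
 [208 211 203 235 163  63  62  65  60  64  61  63 192 234 179 208 198  58]
 [207 207 211 233 219  62  60  61  59  61  61  59 174 232 209 209 175 222]
 [209 208 207 233 238  60  59  59  60  58  59  58 238 232 208 205 156 217]
 [206 207 208 209 232 109  59  57  62  57  56  78 232 118 209 206 111 218]
 [207 206 205 209 216 234 241  50  51  48 125 233 144 210 209 205 197 217]
 [206 207 205 205 202 206 213 231 234 234 217 151 205 207 210 200 204 218]
 [155 180 202 206 204 204 204 209 210 211 213 208 206 208 208 174 215 218]
 [210 166 213 123 146 162 130 131  46 128 131 187 
[... 344 characters left out ...]
9 -413.3   72. ]
70 [295, 221, 47, 47, 1653] [318. 245.] [ 443.1 -356.6   72. ]
70 [315, 284, 10, 46, 386] [319. 307.] [ 442.7 -401.1   72. ]
70 [283, 295, 19, 16, 240] [293. 303.] [ 424.4 -397.5   72. ]
70 [338, 295, 18, 16, 247] [346. 303.] [ 460.9 -398.5   72. ]
70 [275, 312, 37, 18, 414] [292. 322.] [ 423.  -412.3   72. ]
70 [328, 312, 37, 18, 412] [347. 322.] [ 461.8 -413.3   72. ]
90 [295, 221, 47, 48, 1759] [318. 244.] [ 443.1 -356.    72. ]
90 [370, 228, 18, 17, 234] [379. 236.] [ 482.6 -351.8   72. ]
90 [314, 284, 11, 46, 413] [319. 307.] [ 442.6 -401.3   72. ]
90 [275, 295, 38, 35, 694] [292. 315.] [ 423.6 -406.8   72. ]
90 [327, 295, 38, 35, 703] [347. 315.] [ 461.5 -407.5   72. ]
```

Emit:
{"api": "servo_tool", "payload": {
  "targets": [
    {"slide": [-0.1, 0, 4], "dr": [0, 0, 0]},
    {"slide": [0, 0, 3.5], "dr": [0, 0, 0]},
    {"slide": [0, 0, 0.8], "dr": [0, 0, 0]},
    {"slide": [0, 0, 0.5], "dr": [0, 0, 0]},
    {"slide": [0, 0, 0.5], "dr": [0, 0, 0]},
    {"slide": [0, 0, 0], "dr": [0, 0, 0]}
  ]
}}

```text
t: 51.18
ee_pos: [443.3, -356.4, 66.3]
tcp_rot: [0.717, 0.697, -0.0, 0.002]
contact_force: [-0.5, 1.5, 4.3]
width: 0.2
grasp_force: 2.3
```

Emit:
{"api": "servo_tool", "payload": {
  "targets": [
    {"slide": [0, 0, 0.2], "dr": [0, 0, 0]},
    {"slide": [0, 0, 0.15], "dr": [0, 0, 0]},
    {"slide": [0, 0, 0], "dr": [0, 0, 0]},
    {"slide": [0, 0, 0], "dr": [0, 0, 0]},
    {"slide": [0, 0, 0], "dr": [0, 0, 0]},
    {"slide": [0, 0, 0], "dr": [0, 0, 0]},
    {"slide": [0, 0, 0], "dr": [0, 0, 0]},
    {"slide": [0, 0, 0], "dr": [0, 0, 0]}
  ]
}}

```text
t: 52.18
ee_pos: [443.4, -356.5, 65.6]
tcp_rot: [0.717, 0.697, -0.0, 0.003]
contact_force: [-7.0, 6.7, 32.0]
width: 0.0
grasp_force: 16.3
```

Emit:
{"api": "servo_tool", "payload": {
  "targets": [
    {"slide": [0, 0, 0], "dr": [0, 0, 0]},
    {"slide": [0, 0, 0], "dr": [0, 0, 0]},
    {"slide": [0, 0, 0], "dr": [0, 0, 0]},
    {"slide": [0, 0, 0], "dr": [0, 0, 0]},
    {"slide": [0, 0, 0], "dr": [0, 0, 0]},
    {"slide": [0, 0, 0], "dr": [0, 0, 0]},
    {"slide": [0, 0, 0], "dr": [0, 0, 0]},
    {"slide": [0, 0, 0], "dr": [0, 0, 0]}
  ]
}}

```text
t: 53.18
ee_pos: [443.4, -356.5, 65.6]
tcp_rot: [0.717, 0.697, -0.0, 0.003]
contact_force: [-7.0, 7.4, 33.1]
width: -0.4
grasp_force: 16.3
```

Emit:
{"api": "servo_tool", "payload": {
  "targets": [
    {"slide": [0, 0, 0], "dr": [0, 0, 0]},
    {"slide": [0, 0, 0], "dr": [0, 0, 0]},
    {"slide": [0, 0, 0], "dr": [0, 0, 0]},
    {"slide": [0, 0, 0], "dr": [0, 0, 0]},
    {"slide": [0, 0, 0], "dr": [0, 0, 0]},
    {"slide": [0, 0, 0], "dr": [0, 0, 0]},
    {"slide": [0, 0, 0], "dr": [0, 0, 0]},
    {"slide": [0, 0, 0], "dr": [0, 0, 0]}
  ]
}}

```text
t: 54.18
ee_pos: [443.5, -356.5, 65.6]
tcp_rot: [0.717, 0.697, -0.0, 0.003]
contact_force: [-6.9, 6.6, 32.8]
width: 0.1
grasp_force: 16.3
```

Emit:
{"api": "servo_tool", "payload": {
  "targets": [
    {"slide": [0, 0, 0], "dr": [0, 0, 0]},
    {"slide": [0, 0, 0], "dr": [0, 0, 0]},
    {"slide": [0, 0, 0], "dr": [0, 0, 0]},
    {"slide": [0, 0, 0], "dr": [0, 0, 0]},
    {"slide": [0, 0, 0], "dr": [0, 0, 0]},
    {"slide": [0, 0, 0], "dr": [0, 0, 0]},
    {"slide": [0, 0, 0], "dr": [0, 0, 0]},
    {"slide": [0, 0, 0], "dr": [0, 0, 0]}
  ]
}}

```text
t: 55.18
ee_pos: [443.5, -356.5, 65.6]
tcp_rot: [0.717, 0.697, -0.0, 0.003]
contact_force: [-7.1, 7.3, 31.8]
width: 0.1
grasp_force: 16.3
```

Emit:
{"api": "servo_tool", "payload": {
  "targets": [
    {"slide": [0, 0, 0], "dr": [0, 0, 0]},
    {"slide": [0, 0, 0], "dr": [0, 0, 0]},
    {"slide": [0, 0, -2], "dr": [0, 0, 0]},
    {"slide": [0, 0, -5], "dr": [0, 0, 0]},
    {"slide": [0, 0, -6], "dr": [0, 0, 0]},
    {"slide": [0, 0, -6], "dr": [0, 0, 0]},
    {"slide": [0, 0, -3], "dr": [0, 0, 0]},
    {"slide": [0, 0, 0], "dr": [0, 0, 0]}
  ]
}}

```text
t: 56.18
ee_pos: [443.6, -356.4, 284.9]
tcp_rot: [0.717, 0.697, -0.0, 0.004]
contact_force: [-0.1, 1.0, 0.5]
width: -0.2
grasp_force: 0.0
```

Emit:
{"api": "servo_tool", "payload": {
  "targets": [
    {"slide": [5.7, 0.9, 0], "dr": [0, 0, 0]},
    {"slide": [5.7, 0.9, 0], "dr": [0, 0, 0]},
    {"slide": [5.7, 0.9, 0], "dr": [0, 0, 0]},
    {"slide": [5.7, 0.9, 0], "dr": [0, 0, 0]},
    {"slide": [5.7, 0.9, 0], "dr": [0, 0, 0]},
    {"slide": [5.7, 0.9, 0], "dr": [0, 0, 0]},
    {"slide": [5.1, 1.5, 0], "dr": [0, 0, 0]},
    {"slide": [0, 5, 0], "dr": [0, 0, 0]}
  ],
  "jaw": 7.2
}}

```text
t: 57.18
ee_pos: [571.6, 37.9, 281.1]
tcp_rot: [0.715, 0.699, -0.0, 0.0]
contact_force: [0.8, -0.0, 0.9]
width: 72.1
grasp_force: 0.0
```

Emit:
{"api": "servo_tool", "payload": {
  "targets": [
    {"slide": [0, 5, 0], "dr": [0, 0, 0]},
    {"slide": [0, 0, 0], "dr": [0, 0, 0]},
    {"slide": [0, 0, 0], "dr": [0, 0, 0]}
  ]
}}

```text
t: 57.55
ee_pos: [621.7, 32.6, 279.7]
tcp_rot: [0.717, 0.697, -0.001, -0.0]
contact_force: [0.1, -0.5, -0.8]
width: 71.9
grasp_force: 0.0
```

```bash
python3 - <<'E'
from h import *
go(626.3,39.3,173,88.4)
E
```

```text
slide cm [ 0.7   0.46 10.66] dr [-0.13  0.1   0.01] yaw0 88.41
```

Emit:
{"api": "servo_tool", "payload": {
  "targets": [
    {"slide": [0.7, 0.46, 1], "dr": [0, 0, 0]},
    {"slide": [0, 0, 4.5], "dr": [0, 0, 0]},
    {"slide": [0, 0, 4], "dr": [0, 0, 0]},
    {"slide": [0, 0, 1.1], "dr": [0, 0, 0]},
    {"slide": [0, 0, 0], "dr": [0, 0, 0]}
  ]
}}

```text
t: 58.18
ee_pos: [626.7, 39.5, 175.1]
tcp_rot: [0.717, 0.697, -0.001, 0.0]
contact_force: [-0.2, 0.9, -0.1]
width: 72.1
grasp_force: 0.0
```

Emit:
{"api": "servo_tool", "payload": {
  "targets": [
    {"slide": [0, 0, 0], "dr": [0, 0, 0]},
    {"slide": [0, 0, 0], "dr": [0, 0, 0]},
    {"slide": [0, 0, 0], "dr": [0, 0, 0]},
    {"slide": [0, 0, 0], "dr": [0, 0, 0]}
  ],
  "jaw": 4
}}

```text
t: 58.68
ee_pos: [626.1, 39.5, 176.8]
tcp_rot: [0.717, 0.697, -0.0, 0.0]
contact_force: [-8.6, 0.5, 9.9]
width: 45.4
grasp_force: 42.7
```

Emit:
{"api": "servo_tool", "payload": {
  "targets": [
    {"slide": [-1.5, 0, 0], "dr": [0, 0, 0]},
    {"slide": [-2.5, 0, 0], "dr": [0, 0, 0]},
    {"slide": [-3, 0, 0], "dr": [0, 0, 0]},
    {"slide": [-3, 0, 0], "dr": [0, 0, 0]},
    {"slide": [-3, 0, 0], "dr": [0, 0, 0]},
    {"slide": [-2.5, 0, 0], "dr": [0, 0, 0]},
    {"slide": [-1.5, 0, 0], "dr": [0, 0, 0]},
    {"slide": [-0.8, 0, 0], "dr": [0, 0, 0]}
  ]
}}

```text
t: 59.68
ee_pos: [620.9, -139.1, 176.8]
tcp_rot: [0.717, 0.697, -0.001, 0.0]
contact_force: [-8.6, 2.8, 6.8]
width: 45.1
grasp_force: 42.6
```

Emit:
{"api": "servo_tool", "payload": {
  "targets": [
    {"slide": [-0.2, 0, 0], "dr": [0, 0, 0]},
    {"slide": [-0.2, 0, 0], "dr": [0, 0, 0]},
    {"slide": [0, 0, 0], "dr": [0, 0, 0]}
  ]
}}

```text
t: 60.05
ee_pos: [620.9, -140.5, 176.8]
tcp_rot: [0.716, 0.698, 0.0, -0.001]
contact_force: [-9.1, 10.2, 8.3]
width: 45.4
grasp_force: 42.7
```

Emit:
{"api": "servo_tool", "payload": {
  "targets": [
    {"slide": [0.1, 0, 0], "dr": [0, 0, 0]},
    {"slide": [0, 0, 0], "dr": [0, 0, 0]},
    {"slide": [0, 0, 0], "dr": [0, 0, 0]},
    {"slide": [0, 0, 0], "dr": [0, 0, 0]}
  ],
  "jaw": 7
}}

```text
t: 60.55
ee_pos: [622.1, -141.7, 175.0]
tcp_rot: [0.717, 0.697, -0.001, 0.001]
contact_force: [0.7, -0.5, -0.5]
width: 69.5
grasp_force: 0.0
```

Emit:
{"api": "servo_tool", "payload": {
  "targets": [
    {"slide": [0, 0, -4], "dr": [0, 0, 0]},
    {"slide": [0, 0, -5], "dr": [0, 0, 0]},
    {"slide": [2, -4, 0], "dr": [0, 0, 0]},
    {"slide": [2, -5, 0], "dr": [0, 0, 0]},
    {"slide": [2, -5, 0], "dr": [0, 0, 0]},
    {"slide": [1.2, -2.5, 0], "dr": [0, 0, 0]},
    {"slide": [0, 0, 0], "dr": [0, 0, 0]},
    {"slide": [0, 0, 0], "dr": [0, 0, 0]}
  ]
}}

```text
t: 61.55
ee_pos: [459.9, -65.1, 265.1]
tcp_rot: [0.717, 0.697, -0.0, 0.001]
contact_force: [0.3, -0.2, 0.4]
width: 69.8
grasp_force: 0.0
```

```bash
python3 - <<'E'
from h import *
go(451,-65.5,140,88.4)
im,c=snap('wrist','w24.png'); print(proj(c,[451,-65.5,107],True))
im,c=snap('top','t24.png'); m=(im[165:260,390:470].max(axis=2)<50).astype(np.uint8)
n,l,s,ce=cv2.connectedComponentsWithStats(m)
print([(s[i].tolist(),ce[i]+[390,165]) for i in range(1,n) if s[i,4]>30])
E
```

```text
slide cm [-0.04 -0.9  12.51] dr [0.05 0.1  0.02] yaw0 88.42
(np.float64(308.2681645733087), np.float64(219.85867290600942))
[([16, 31, 21, 64, 776], array([416.56056701, 231.60695876])), ([8, 66, 7, 17, 46], array([400.5       , 237.76086957]))]
```

Emit:
{"api": "servo_tool", "payload": {
  "targets": [
    {"slide": [-0.04, -0.9, 1], "dr": [0, 0, 0]},
    {"slide": [0, 0, 5.5], "dr": [0, 0, 0]},
    {"slide": [0, 0, 5.5], "dr": [0, 0, 0]},
    {"slide": [0, 0, 4], "dr": [0, 0, 0]},
    {"slide": [0, 0, 1.6], "dr": [0, 0, 0]},
    {"slide": [0, 0, 0], "dr": [0, 0, 0]}
  ],
  "jaw": 4.5,
  "force": 30
}}

```text
t: 62.4
ee_pos: [449.6, -65.5, 87.4]
tcp_rot: [0.717, 0.697, -0.002, -0.001]
contact_force: [-0.3, -0.0, 0.2]
width: 44.7
grasp_force: 0.0
```

Emit:
{"api": "servo_tool", "payload": {
  "targets": [
    {"slide": [0, 0, 0], "dr": [0, 0, 0]},
    {"slide": [0, 0, 0], "dr": [0, 0, 0]},
    {"slide": [0, 0, 0], "dr": [0, 0, 0]},
    {"slide": [0, 0, 0], "dr": [0, 0, 0]},
    {"slide": [0, 0, 0], "dr": [0, 0, 0]}
  ],
  "jaw": 0.8
}}

```text
t: 63.02
ee_pos: [452.7, -65.6, 90.1]
tcp_rot: [0.717, 0.697, 0.001, 0.002]
contact_force: [7.6, -0.5, -4.6]
width: 12.4
grasp_force: 30.2
```

Emit:
{"api": "servo_tool", "payload": {
  "targets": [
    {"slide": [0, 0.8, 0], "dr": [0, 0, 0]},
    {"slide": [0, 1, 0], "dr": [0, 0, 0]},
    {"slide": [0, 0.8, 0], "dr": [0, 0, 0]},
    {"slide": [0, 0.4, 0], "dr": [0, 0, 0]},
    {"slide": [0, 0, 0], "dr": [0, 0, 0]},
    {"slide": [0, 0, 0], "dr": [0, 0, 0]}
  ]
}}

```text
t: 63.78
ee_pos: [481.6, -66.4, 89.9]
tcp_rot: [0.717, 0.697, 0.0, 0.002]
contact_force: [2.0, -1.5, 6.4]
width: 12.2
grasp_force: 31.2
```

Emit:
{"api": "servo_tool", "payload": {
  "targets": [
    {"slide": [0, 0.3, 0], "dr": [0, 0, 0]},
    {"slide": [0, 0.2, 0], "dr": [0, 0, 0]},
    {"slide": [0, 0, 0], "dr": [0, 0, 0]},
    {"slide": [0, 0, 0], "dr": [0, 0, 0]}
  ]
}}

```text
t: 64.28
ee_pos: [483.1, -66.4, 89.7]
tcp_rot: [0.717, 0.697, -0.002, -0.0]
contact_force: [-11.0, -1.7, 17.3]
width: 12.3
grasp_force: 32.3
```

Emit:
{"api": "servo_tool", "payload": {
  "targets": [
    {"slide": [0, -0.2, 0], "dr": [0, 0, 0]},
    {"slide": [0, 0, 0], "dr": [0, 0, 0]}
  ]
}}

```text
t: 64.53
ee_pos: [482.9, -66.5, 89.9]
tcp_rot: [0.717, 0.697, -0.001, 0.001]
contact_force: [-4.1, -0.9, 10.3]
width: 12.2
grasp_force: 31.6
```

Emit:
{"api": "servo_tool", "payload": {
  "targets": [
    {"slide": [0, 0, 0], "dr": [0, 0, 0]},
    {"slide": [0, 0, 0], "dr": [0, 0, 0]},
    {"slide": [0, 0, 0], "dr": [0, 0, 0]}
  ],
  "jaw": 3.5
}}

```text
t: 64.9
ee_pos: [483.1, -66.2, 88.8]
tcp_rot: [0.717, 0.697, -0.001, 0.0]
contact_force: [0.0, 0.3, -0.1]
width: 35.1
grasp_force: 0.0
```

Emit:
{"api": "servo_tool", "payload": {
  "targets": [
    {"slide": [0, 0, -4], "dr": [0, 0, 0]},
    {"slide": [0, 0, -6], "dr": [0, 0, 0]},
    {"slide": [0, 0, -6], "dr": [0, 0, 0]},
    {"slide": [0, -5, 0], "dr": [0, 0, 0]},
    {"slide": [0, -5, 0], "dr": [0, 0, 0]},
    {"slide": [0, -5, 0], "dr": [0, 0, 0]},
    {"slide": [0, 0, 0], "dr": [0, 0, 0]}
  ]
}}

```text
t: 65.78
ee_pos: [330.4, -61.6, 249.2]
tcp_rot: [0.717, 0.697, -0.001, 0.001]
contact_force: [0.8, -0.4, 0.5]
width: 34.8
grasp_force: 0.0
```

```bash
python3 - <<'E'
from h import *
im,c=snap('top','t25.png'); b=im[:,:,::-1]
cv2.imwrite('pics/end.png',cv2.resize(b[165:305,305:535],None,fx=3.47,fy=3.47))
g=cv2.cvtColor(im,cv2.COLOR_RGB2GRAY); a=cv2.imread('pics/top0.png',0)
print([g[r,384:391].tolist() for r in range(262,276,2)])
m=(im[165:215,410:470].max(axis=2)<50).astype(np.uint8); n,l,s,ce=cv2.connectedComponentsWithStats(m); print([(s[i].tolist(),ce[i]+[410,165]) for i in range(1,n) if s[i,4]>30])
d=cv2.absdiff(g,a)
for nm,(x,y,w,h) in dict(bowl=(100,190,60,60),vase=(240,120,50,50),flask=(505,155,65,50),jog=(485,260,50,50)).items(): print(nm,d[y:y+h,x:x+w].mean())
m=(im[170:225,320:380].min(axis=2)>120).astype(np.uint8)
hsv=im[170:225,320:380].astype(int); y=(hsv[...,0]-hsv[...,2]>12)&(hsv.min(axis=2)>120); ys,xs=np.where(y); print(len(xs),at(c,320+np.median(xs),170+np.median(ys),130))
E
```

```text
[[185, 196, 201, 161, 119, 118, 184], [165, 140, 171, 192, 200, 192, 161], [93, 134, 209, 220, 212, 208, 208], [80, 84, 150, 199, 213, 205, 177], [191, 163, 154, 167, 180, 184, 205], [214, 215, 215, 215, 216, 214, 213], [216, 214, 216, 217, 217, 216, 215]]
[([13, 21, 10, 24, 213], array([427.6713615 , 197.88262911]))]
bowl 9.43361111111111
vase 8.2176
flask 9.340923076923078
jog 33.55
670 [626.01162852  41.13603527 130.        ]
```

```bash
python3 -c "
from plant import robot
print(robot.close_job())"
```

```text
the job is handed in; nothing more can be done
None
```

I handed in the job at about 66 s; the reply gave no verdict. The mould is stacked in the pocket, the jog button was held right down for about 4 s with the guard closed, the guard is back, the bolt is home, and the bowl, vase and flask look unmoved.

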